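# Chock a rolling cylinder and take the makeshift stop away

### The job

The steel cylinder lying on the sloped lower board of the rack is kept from rolling off only by the white-lidded sample pot standing in front of it. Set the wedge chock on the board beside the pot and push it, thin edge first and square to the cylinder, snug up against the cylinder's low side; then take the pot away and stand it upright in the steel tray with the blue-lidded pot. At the end the cylinder must lie where it was, held by the chock alone; do not let it roll, do not tip the white-lidded pot over, and leave the blue-lidded pot, the tape roll and the wash bottle where they stand.

Things in the scene. Friction and masses are not known exactly. Their poses are not given: they have to be found in the camera images.
- rack: Fixed grey rack; origin on the bench below its middle, x up the slope to the back, z up. Lower board x -105..90, y -125..125 mm, falls 5 deg towards -x (front, facing the robot); its top is 18 mm above the bench at x = 0. Back panel at x = 90..98. Upper shelf x -85..98, underside 310 above the bench, things on it to 405: tilt the tool to work below it. Front and sides open.
- cylinder_center (a point): Centre of the loose steel cylinder, 68 diameter, 180 long (full diameter over the middle 152), a thin stub at its +y end to 103 mm. Its axis is its own y, along the rack's y. 0.5 to 0.9 kg. It lies on the board with its centre at x = 40, z = 55 mm in the rack's frame and rolls freely; its low side faces the rack's -x.
- chock_center (a point): Centre (mid-length, half height) of the loose black rubber wedge, 78 long (x), 46 wide (y), 42 high, 0.2 kg. Its x points to the 2 mm thin edge at x = +39; the ramp rises over 50 mm to the flat-topped heel at x = -39..-11, gripped across its 46 mm width. Starts flat on the bench. Snug against the cylinder its centre is about 54 mm from the cylinder's centre along the rack's x.
- white_pot_center (a point): Centre (half-way up) of the white-lidded sample pot, 66 high, slightly tapered body 40 to 44 mm in diameter, lid 47 in diameter on the top 12 mm, about 0.3 kg. Stands at the start on the sloped board (so tilted 5 degrees), touching the cylinder's low side anywhere within 60 mm of its middle, with room for the chock on one side of it or the other. Its z points up its axis.
- tray: Shallow fixed steel tray, 190 long (x) x 80 wide (y) x 18 high, walls and floor 3 mm thick. Origin at the centre of its underside; x points roughly away from the robot. The blue-lidded pot stands in the far (+x) half; the near half is free.
- blue_pot_center (a point): Centre (half-way up) of the blue-lidded sample pot, same shape and size as the other, standing in the tray's far half. Leave it.
- tape_roll_center (a point): Centre of a roll of tape lying flat, 96 diameter, 48 high. Leave it.
- wash_bottle_center (a point): Centre (half-way up) of a wash bottle, body 62 diameter, 194 high, standing to the left of the rack. Leave it.

How it is judged:
On the way, in this order (a step that is already met when the one before it is completed fails the run):
1. the chock is snug against the cylinder's low side while the white-lidded pot still stands in place (x of chock_center in the frame of rack between -0.026 and 0.005 m and y of chock_center in the frame of rack between -0.115 and 0.115 m and z of chock_center in the frame of rack below 0.047 m and angle between the x axis of chock_center and the x axis of rack, either way round below 0.26 rad and angle between chock_center's own z axis and vertical below 0.2 rad and distance of each of white_pot_center, cylinder_center from where it was at the start of the episode below 0.02 m), for 0.2 s.
2. the white-lidded pot stands upright in the tray (x of white_pot_center in the frame of tray between -0.085 and 0.085 m and y of white_pot_center in the frame of tray between -0.03 and 0.03 m and z of white_pot_center in the frame of tray below 0.042 m and angle between white_pot_center's own z axis and vertical below 0.1 rad), for 0.2 s.
At the end, for the whole second after the job is handed in: Chock flat on the board, toe to the cylinder, snug (within about 10 mm), square within 15 deg, bearing its push; cylinder at rest within 20 mm of its start; white-lidded pot upright at rest in the tray; blue-lidded pot, tape roll, wash bottle within 30 mm of their start (all of step 2 and x of chock_center in the frame of rack between -0.026 and 0.005 m and y of chock_center in the frame of rack between -0.115 and 0.115 m and z of chock_center in the frame of rack below 0.047 m and angle between the x axis of chock_center and the x axis of rack, either way round below 0.26 rad and angle between chock_center's own z axis and vertical below 0.2 rad and distance of cylinder_center from where it was at the start of the episode below 0.02 m and contact force between chock and cylinder above 0.1 N and linear speed of cylinder below 0.01 m/s and linear speed of white_pot below 0.02 m/s and distance of each of blue_pot_center, tape_roll_center, wash_bottle_center from where it was at the start of the episode below 0.03 m); the robot touches nothing.
It fails at once if the cylinder rolls away (more than 30 mm) (distance of cylinder_center from where it was at the start of the episode above 0.03 m).
It fails at once if the white-lidded pot is tipped over (more than about 57 degrees) (angle between white_pot_center's own z axis and vertical above 1 rad).
It fails at once if the blue-lidded pot, tape roll or wash bottle is displaced by more than 40 mm (distance of any of blue_pot_center, tape_roll_center, wash_bottle_center from where it was at the start of the episode above 0.04 m).
It also fails if it takes over 42 s, if anything falls off the work surface, if the arm or the gripper's body presses on something with over 40 N, if the wrist force passes 120 N, or if a joint passes its speed limit or range.

### The arm

A 6-joint arm with a two-finger parallel gripper is mounted at the origin on the work surface; the furniture and walls round the work are solid. World frame = base frame: x ahead of the robot, y to its left, z up, the work surface at z = 0. Lengths are in m, angles in rad, forces in N, time in s.
With the tool pointing down it reaches from about 0.35 to 0.875 m from the base axis. Payload 15.5 kg.
Tool frame: the origin (TCP) lies between the finger pads; the fingertips stand 25 mm ahead of it and the grasp point (between the pads) lies 6 mm ahead of it; z points along the fingers, y is the direction in which the jaws open and shut (so a half turn about z gives the same grasp; the last joint's range is limited). The gripper opens to 85 mm and grips with 20 to 120 N. Pads are 22 mm wide; open, the fingers measure 114 mm over their backs; the gripper's body (76 mm by 85 mm) begins 54 mm behind the grasp point. The pads swing forward as they close: fully open they stand 13 mm farther back than shut.
Start: joints at [-1.317, 0.494, 1.345, -0, 1.302, -0.096], TCP at [0.214, -0.587, 0.256] pointing down, gripper open.
Joint ranges: [-2.91, 2.91], [-0.82, 2.16], [0.22, 2.67], [-1.22, 4.37], [0.12, 2.79], [-3.08, 3.08]. Speed limits (rad/s): [1.89, 1.89, 2.57, 3.01, 3.01, 3.01].

### API

Orientations are given as a unit quaternion [x, y, z, w].
In Python, from rig import arm, imaging, ticket, models gives the robot as it stands.
- The arm moves only by the tool play_rows, never from a script. Its argument "rows" is one flat list of numbers, 7 for each row, row after row: the turn, a rotation vector about the tool's x, y, z in degrees, then the shift along the tool's x, y, z in m, then the closure in counts, from 0 (fully open) to 255 (shut). A call has 1 to 20 rows; each row shifts and turns the commanded pose from where the row before left it, along the tool's axes as they then stand; what a row does not reach is not made up. A row lasts 1/10 s, in which the tool goes at most 50 mm and 8.59 degrees, less where a joint would pass 70% of its speed; a pose out of reach is approached as far as the arm can. A call with a gripper value outside its range is refused whole. The fingers move at their own pace and stop on an object; "force" is the grip in N (left out, the last holds). Time passes only in rows, so rows that do not move let the fingers close. It gives the time, the measured TCP pose, the force and the opening at its end, in the units of the state.
- arm.state(): the state, without advancing time (a new reading comes with each control period).
- imaging.snapshot(name): name is "scene" or "top" or "wrist"; returns a dict with "img" (480x640x3 uint8, blue, green, red), "range_z" (480x640 float32, m along the optical axis (not along the pixel's ray), 0 where there is no reading), "intrinsics" (3x3 intrinsics, pixels), "position" and "attitude" of the camera in the world; the wrist camera has in their place "mount" (4x4, takes a point from camera to tool coordinates, whose origin is the TCP and whose axes are the flange's). Camera axes: x right, y down, z forward; pixel columns grow to the right and rows downward; lengths in m; the calibration is good to about 2 mm. The wrist camera is an equidistant fisheye: a pixel r from the principal point sees the ray r / f radians off the axis. A picture is of the moment at which its call begins: read the wrist's pose just before it.
- ticket.finish_job(): hands the job in, once; it reports no verdict.
Trained networks look in a picture, given as the dict that the camera call returned (one of the last four; its "shot" number tells which), for a name from the list of things; names that differ only in an ending like _2 or _b are one class to them, and where a whole thing is asked for, a point or a joint stands for the part that bears it (a point fixed in the world has none). Each returns a list of dicts, best first, with "p" (0 to 1); they miss things now and then, are a little off and sometimes report something else, mostly with a low value. They report only what shows in the picture. A call takes as long as a camera call.
- models.outline_of(label, picture): "pixels" (480x640 bool, what is visible of it) and "box" ([centre column, centre row, width, height] in pixels, round what is visible of it).
- models.landmark_of(label, picture): "uv" ([column, row] in pixels: a listed point, or the origin of a listed thing).
The state is a dict: "clock": time; "qpos": joint angles; "joint_velocities": joint speeds; "joint_efforts": joint torques, N m; "ee_pos": TCP position; "orientation": TCP orientation; "wrist_force": force on the tool from outside, world axes, zero at the start; "ft_torque": the same for the moment, N m; "finger_gap": finger opening in m.
Only numpy, scipy, OpenCV 4.12 (cv2) and the standard library are available. Lean on these libraries where they do the work, as an engineer would, in place of code of your own. Each camera call takes 0.05 s, during which the arm holds its last target.

## Working session

There is one attempt and no reset: what is moved stays moved. The work goes in short steps, Python scripts to look and compute and a tool call to move; the robot and the scene stay as the last step left them, time stands still between calls to the robot, and variables do not carry over. Pictures are saved under pics/ and viewed, and the job is handed in when it is done.

Besides the shell and the picture viewer there is one more tool, called after "Request:" as name(argument=value, ...) on one line, values as JSON. play_rows: Moves the arm, as the interface text tells. Its arguments: {"type":"object","properties":{"rows":{"type":"array","items":{"type":"number"}},"force":{"type":"number"}},"required":["rows"]}

```bash
ls; mkdir -p pics; python3 - <<'E'
from rig import arm, imaging, ticket, models
import cv2,numpy as np
print(arm.state())
for n in ["scene","top","wrist"]:
    s=imaging.snapshot(n)
    cv2.imwrite(f"pics/{n}0.png",s["img"])
    np.savez(f"{n}0.npz",**{k:v for k,v in s.items()})
    print(n,{k:(v if not hasattr(v,'shape') or v.size<20 else v.shape) for k,v in s.items()})
    for l in ["rack","cylinder_center","chock_center","white_pot_center","tray","blue_pot_center","tape_roll_center","wash_bottle_center"]:
        r=models.landmark_of(l,s)
        print(l,[(np.round(q["uv"],1),round(q["p"],2)) for q in r[:2]])
E
```

```text
pics
{'clock': 0.0, 'qpos': array([-1.31752580e+00,  4.94199893e-01,  1.34612684e+00,  1.52750250e-05,
        1.30252093e+00, -9.54877298e-02]), 'joint_velocities': array([ 0.00141688,  0.00028732, -0.00119973, -0.00151393,  0.00010957,
       -0.00116396]), 'joint_efforts': array([-5.05652388e-04, -8.82140779e+01, -3.83873320e+01, -1.42806252e-04,
        9.73682298e-03, -2.15315373e-05]), 'ee_pos': array([ 0.21351256, -0.58704422,  0.25569131]), 'orientation': array([ 9.84834606e-01,  1.73494681e-01, -4.21129687e-05, -6.26129748e-04]), 'wrist_force': array([ 0.08098324, -0.1579705 , -0.62216171]), 'ft_torque': array([-0.0788049 ,  0.06057477,  0.04706428]), 'finger_gap': 0.08505422889950391}
scene {'img': (480, 640, 3), 'range_z': (480, 640), 'intrinsics': array([[493.53543453,   0.        , 320.37451326],
       [  0.        , 493.53543453, 236.37798208],
       [  0.        ,   0.        ,   1.        ]]), 'position': array([-0.15847636, -0.47509806,  0.69579355]), 'attitude': array([ 0.78933412, -0.43904795,  0.21687094, -0.37034516]), 'shot': 1}
rack [(array([283.8, 261.4]), 0
[... 843 characters left out ...]
(480, 640, 3), 'range_z': (480, 640), 'intrinsics': array([[371.64829954,   0.        , 319.82691805],
       [  0.        , 371.64829954, 243.07060952],
       [  0.        ,   0.        ,   1.        ]]), 'mount': array([[-9.22829928e-05, -9.66315041e-01, -2.57362068e-01,
         6.55302517e-02],
       [ 9.99999296e-01,  2.15385435e-04, -1.16727813e-03,
         8.74486692e-04],
       [ 1.18339046e-03, -2.57361994e-01,  9.66314340e-01,
        -1.17988558e-01],
       [ 0.00000000e+00,  0.00000000e+00,  0.00000000e+00,
         1.00000000e+00]]), 'shot': 3}
rack []
cylinder_center []
chock_center []
white_pot_center []
tray []
blue_pot_center []
tape_roll_center []
wash_bottle_center []
```

View pics/scene0.png

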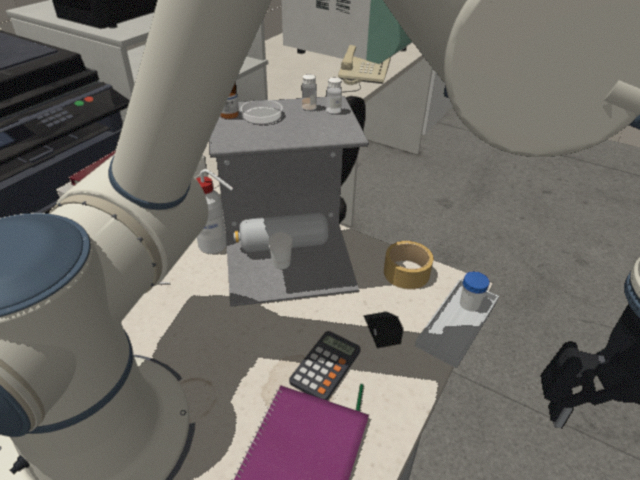

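View pics/top0.png

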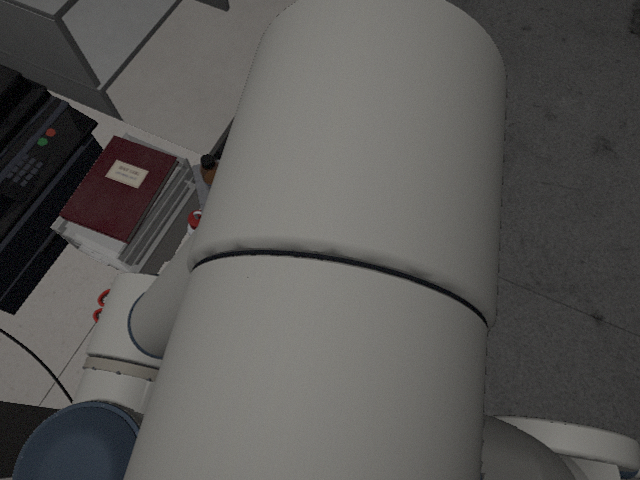

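View pics/wrist0.png

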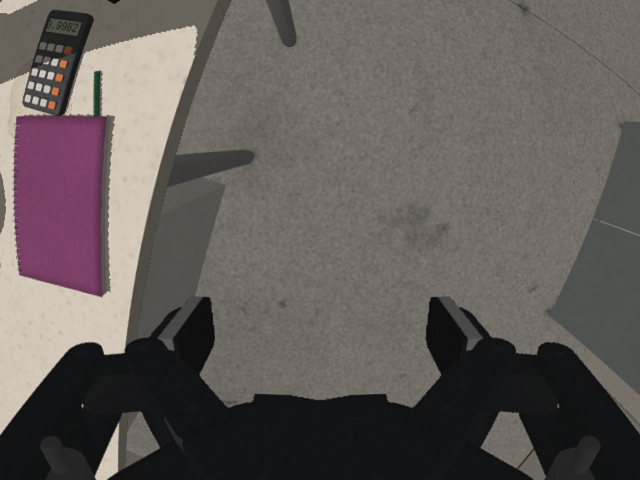

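The scene view shows the rack at left centre, with the cylinder at (283,232) and the white pot in front of it at about (280,250). The chock is at (383,328), the tray at (458,320) with the blue pot, and the tape at (408,264). The top and wrist views are no use from this arm pose. Next I'll measure from the scene camera's depth.

```bash
cat > h.py <<'E'
import numpy as np, cv2
from scipy.spatial.transform import Rotation as R
def cloud(s):
    K=s["intrinsics"];z=s["range_z"];v,u=np.mgrid[0:480,0:640]
    p=np.stack([(u-K[0,2])/K[0,0]*z,(v-K[1,2])/K[1,1]*z,z],-1)
    return p@R.from_quat(s["attitude"]).as_matrix().T+s["position"]
def proj(s,P):
    q=(np.atleast_2d(P)-s["position"])@R.from_quat(s["attitude"]).as_matrix()
    K=s["intrinsics"];return q[:,:2]/q[:,2:]*K[0,0]+K[:2,2]
def wcloud(s,st):
    K=s["intrinsics"];z=s["range_z"];v,u=np.mgrid[0:480,0:640]
    dx=(u-K[0,2])/K[0,0];dy=(v-K[1,2])/K[1,1];r=np.hypot(dx,dy)+1e-9
    t=np.tan(np.minimum(r,1.5))
    p=np.stack([dx/r*t*z,dy/r*t*z,z],-1)
    M=s["mount"];p=p@M[:3,:3].T+M[:3,3]
    return p@R.from_quat(st["orientation"]).as_matrix().T+st["ee_pos"]
E
python3 - <<'E'
from h import *
s=dict(np.load("scene0.npz"));P=cloud(s)
big=cv2.resize(s["img"][180:380,190:510],None,fx=2.5,fy=2.5,interpolation=cv2.INTER_CUBIC)
cv2.imwrite("pics/crop0.png",big)
for u,v in [(283,232),(280,255),(240,290),(340,285),(250,265),(320,265),(383,328),(380,342),(395,340),(475,280),(440,345),(210,230),(408,252),(330,375),(235,300),(350,290)]:
    print(u,v,np.round(P[v,u],3))
E
```

```text
283 232 [ 0.46  -0.023  0.084]
280 255 [ 0.424 -0.041  0.059]
240 290 [ 0.34  -0.004  0.014]
340 285 [ 0.458 -0.158  0.01 ]
250 265 [0.404 0.021 0.017]
320 265 [ 0.483 -0.097  0.013]
383 328 [ 0.38  -0.286  0.04 ]
380 342 [ 0.367 -0.289  0.017]
395 340 [ 0.389 -0.308  0.013]
475 280 [ 0.549 -0.388  0.068]
440 345 [ 0.43  -0.377  0.002]
210 230 [0.403 0.118 0.067]
408 252 [ 0.606 -0.237  0.024]
330 375 [ 0.266 -0.248  0.013]
235 300 [ 0.317 -0.01   0.01 ]
350 290 [ 0.458 -0.181  0.008]
```

View pics/crop0.png

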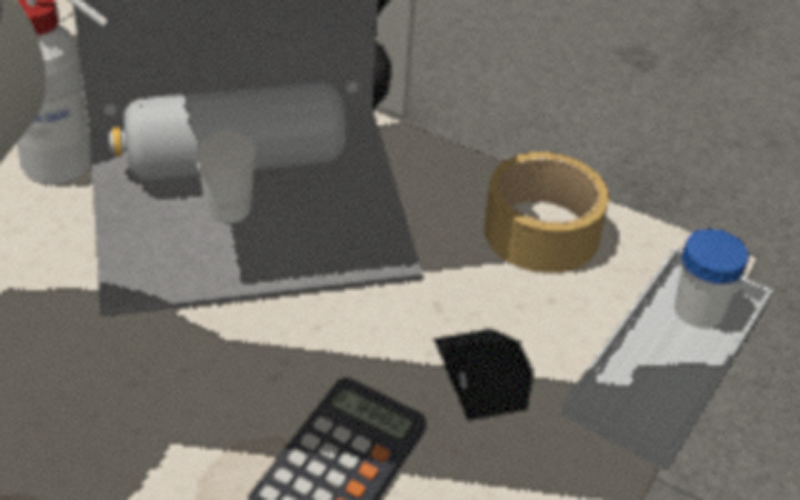

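```bash
python3 - <<'E'
from h import *
from rig import imaging, models
s=imaging.snapshot("scene");P=cloud(s)
np.savez("scene1.npz",**s)
m={}
for l in ["rack","cylinder_center","chock_center","white_pot_center","tray","blue_pot_center","tape_roll_center","wash_bottle_center"]:
    for r in models.outline_of(l,s)[:3]:
        print(l,round(r["p"],2),np.round(r["box"],0))
        if l not in m: m[l]=r["pixels"]
np.savez("mask1.npz",**m)
z=P[...,2]
for l in m:
    p=P[m[l]&(s["range_z"]>0)]
    print(l,len(p),np.round(np.percentile(p,[2,50,98],axis=0),3).tolist())
E
```

```text
rack 0.83 [287. 191. 160. 234.]
rack 0.35 [408. 266.  52.  46.]
cylinder_center 0.78 [280. 234.  94.  41.]
cylinder_center 0.25 [281. 250.  26.  37.]
chock_center 0.62 [383. 330.  42.  36.]
white_pot_center 0.92 [279. 249.  25.  34.]
tray 0.72 [455. 326.  83.  87.]
tray 0.31 [384. 329.  39.  38.]
tape_roll_center 0.61 [409. 265.  49.  49.]
wash_bottle_center 0.86 [213. 210.  34.  86.]
rack 22746 [[0.337, -0.158, 0.008], [0.478, -0.024, 0.155], [0.607, 0.113, 0.361]]
cylinder_center 2495 [[0.415, -0.083, 0.037], [0.479, -0.013, 0.078], [0.538, 0.062, 0.09]]
chock_center 1044 [[0.366, -0.315, 0.001], [0.388, -0.288, 0.031], [0.434, -0.244, 0.043]]
white_pot_center 743 [[0.417, -0.054, 0.019], [0.43, -0.037, 0.074], [0.47, -0.013, 0.085]]
tray 3218 [[0.401, -0.426, -0.0], [0.476, -0.383, 0.003], [0.587, -0.342, 0.018]]
tape_roll_center 1825 [[0.523, -0.297, 0.001], [0.557, -0.253, 0.031], [0.612, -0.21, 0.048]]
wash_bottle_center 1424 [[0.394, 0.098, 0.007], [0.417, 0.117, 0.077], [0.44, 0.149, 0.18]]
```

```bash
python3 - <<'E'
from h import *
from scipy.optimize import least_squares, minimize
s=dict(np.load("scene1.npz"));m=dict(np.load("mask1.npz"));P=cloud(s)
ok=s["range_z"]>0
# back panel
pp=P[m["rack"]&ok]; 
sel=pp[(pp[:,2]>0.12)&(pp[:,2]<0.29)]
# ransac plane
rng=np.random.default_rng(0);best=0
for _ in range(500):
    a=sel[rng.choice(len(sel),3,False)];n=np.cross(a[1]-a[0],a[2]-a[0]);n/=np.linalg.norm(n)+1e-12
    k=abs((sel-a[0])@n)<0.004
    if k.sum()>best:best=k.sum();K=k
q=sel[K];c=q.mean(0);n=np.linalg.svd(q-c,full_matrices=False)[2][2];n*=np.sign(n[0])
print("panel",len(sel),best,c,n,"yaw",np.degrees(np.arctan2(n[1],n[0])))
# cylinder fit
cp=P[m["cylinder_center"]&~cv2.dilate(m["white_pot_center"].astype(np.uint8),np.ones((5,5))).astype(bool)&ok]
def f(x):
    d=np.array([np.cos(x[2]),np.sin(x[2])]) # normal dir horizontally
    h=(cp[:,:2]-x[:2])@d
    return np.hypot(h,cp[:,2]-x[3])-0.034
r=least_squares(f,[0.48,-0.02,np.radians(-30),0.055],loss="soft_l1",f_scale=0.002)
print("cyl",r.x,np.degrees(r.x[2]),np.median(abs(f(r.x))))
yc=np.array([-np.sin(r.x[2]),np.cos(r.x[2])]);t=cp[:,:2]@yc
print("t extents",np.percentile(t,[0.2,1,5,95,99,99.8]))
yaw=r.x[2]
# board plane
yy=np.array([-np.sin(yaw),np.cos(yaw)]);xx=np.array([np.cos(yaw),np.sin(yaw)])
b=pp[(pp[:,2]<0.03)&(pp[:,2]>0.008)]
A=np.c_[b[:,:2]@xx,b[:,:2]@yy,np.ones(len(b))]
w=np.ones(len(b),bool)
for _ in range(5):
    co=np.linalg.lstsq(A[w],b[w,2],rcond=None)[0];w=abs(A@co-b[:,2])<0.004
print("board",co,np.degrees(np.arctan(co[:2])),w.sum())
bx=A[w][:,0];by=A[w][:,1]
print("bx",np.percentile(bx,[0.5,2,98,99.5]),"by",np.percentile(by,[0.5,2,98,99.5]))
print("cyl along x",r.x[:2]@xx)
for l,box in [("rack",None)]:
    pass
E
```

```text
panel 4679 4635 [0.53216766 0.0292495  0.16727331] [0.74806664 0.66362069 0.00197246] yaw 41.57669404217159
cyl [ 0.81384088 -1.16417614  0.28971044  0.05519072] 16.599185359596596 0.0056295722745489316
t extents [-0.23331121 -0.23128628 -0.22429397 -0.07255205 -0.05721471 -0.0529126 ]
board [ 0.07701881  0.03582961 -0.01038576] [4.40415793 2.05200743] 6039
bx [0.30042104 0.31216542 0.54022336 0.56137375] by [-0.30732514 -0.29634171 -0.0385751  -0.02304757]
cyl along x 0.4473496731741222
```

```bash
python3 - <<'E'
from h import *
from scipy.optimize import least_squares
s=dict(np.load("scene1.npz"));m=dict(np.load("mask1.npz"));P=cloud(s)
ok=s["range_z"]>0
pp=P[m["rack"]&ok]
yaw0=np.radians(41.58)
cp=P[m["cylinder_center"]&~cv2.dilate(m["white_pot_center"].astype(np.uint8),np.ones((5,5))).astype(bool)&ok]
def f(x):
    d=np.array([np.cos(x[0]),np.sin(x[0])])
    return np.hypot(cp[:,:2]@d-x[1],cp[:,2]-x[2])-0.034
r=least_squares(f,[yaw0,0.33,0.055],loss="soft_l1",f_scale=0.002)
print("cyl",r.x,np.degrees(r.x[0]),np.median(abs(f(r.x))))
yaw=yaw0
yy=np.array([-np.sin(yaw),np.cos(yaw)]);xx=np.array([np.cos(yaw),np.sin(yaw)])
t=cp[:,:2]@yy;print("t",np.percentile(t,[0,0.2,1,5,95,99,99.8,100]))
b=pp[(pp[:,2]<0.03)&(pp[:,2]>0.003)]
A=np.c_[b[:,:2]@xx,b[:,:2]@yy,np.ones(len(b))]
w=np.ones(len(b),bool)
for _ in range(8):
    co=np.linalg.lstsq(A[w],b[w,2],rcond=None)[0];w=abs(A@co-b[:,2])<0.003
print("board",co,np.degrees(np.arctan(co[:2])),w.sum())
bx=A[w][:,0];by=A[w][:,1]
print("bx",np.percentile(bx,[0,0.5,2,98,99.5]),"by",np.percentile(by,[0,0.5,2,98,99.5,100]))
print("panel x", np.array([0.53216766,0.0292495])@xx)
pn=pp[(pp[:,2]>0.12)&(pp[:,2]<0.29)];print("panel y",np.percentile(pn[:,:2]@yy,[0.5,2,98,99.5]))
# pot
w_=P[m["white_pot_center"]&ok]; top=w_[w_[:,2]>0.07]
print("pot rackaligned",np.percentile(w_[:,:2]@xx,[2,50,98]),np.percentile(w_[:,:2]@yy,[2,10,50,90,98]),w_[:,2].max())
E
```

```text
cyl [0.71847165 0.367752   0.05437404] 41.16539329745309 0.0011038723952883009
t [-0.43056473 -0.41791043 -0.41452553 -0.40688613 -0.24291618 -0.23064427
 -0.22645467 -0.22564045]
board [ 0.08771751 -0.00011023 -0.01132687] [ 5.0130123  -0.00631551] 6246
bx [0.21954459 0.22137625 0.22303952 0.39899341 0.41626501] by [-0.45714956 -0.4553462  -0.45243238 -0.2110812  -0.20835202 -0.20719304]
panel x 0.4174891412470124
panel y [-0.45482782 -0.45082183 -0.21439778 -0.21006255]
pot rackaligned [0.28474137 0.29706256 0.33502716] [-0.33694812 -0.33032585 -0.31417856 -0.29842766 -0.2941596 ] 0.08670960201580091
```

```bash
cat > chk.py <<'E'
from h import *
from scipy.optimize import minimize
def sdf(p,x):  # distance to wedge surface (convex) ; p in world
    c,s_=np.cos(x[2]),np.sin(x[2]);d=p[:,:2]-x[:2]
    X=c*d[:,0]+s_*d[:,1];Y=-s_*d[:,0]+c*d[:,1];Z=p[:,2]-(x[3] if len(x)>3 else 0)
    n=np.array([40,50.])/np.hypot(40,50) # ramp from (-11,42) to (39,2)
    r=(X-0.039)*n[0]+(Z-0.002)*n[1]
    D=np.stack([X-0.039,-0.039-X,abs(Y)-0.023,Z-0.042,r,-Z],-1)
    k=D.argmax(-1); return D.max(-1)
def fit(p):
    best=None
    for a in np.radians(np.arange(0,360,20)):
        f=lambda x:np.minimum(abs(sdf(p,x)),0.01).mean()
        r=minimize(f,[*np.median(p[:,:2],0),a],method="Nelder-Mead",options=dict(initial_simplex=[np.array([*np.median(p[:,:2],0),a])+q for q in [[0,0,0],[.02,0,0],[0,.02,0],[0,0,.3]]],maxiter=600))
        if best is None or r.fun<best.fun:best=r
    return best
V=np.array([[.039,.023,0],[.039,-.023,0],[.039,.023,.002],[.039,-.023,.002],[-.011,.023,.042],[-.011,-.023,.042],[-.039,.023,.042],[-.039,-.023,.042],[-.039,.023,0],[-.039,-.023,0]])
def verts(x):
    c,s=np.cos(x[2]),np.sin(x[2]);return V@np.array([[c,-s,0],[s,c,0],[0,0,1]]).T+[x[0],x[1],0]
E
python3 - <<'E'
from chk import *
s=dict(np.load("scene1.npz"));m=dict(np.load("mask1.npz"));P=cloud(s)
ok=s["range_z"]>0
k=m["chock_center"]&ok
p=P[k];p=p[p[:,2]>0.004]
r=fit(p);print("chock",r.x,np.degrees(r.x[2])%360,r.fun,len(p))
img=s["img"].copy()
for u,v in proj(s,verts(r.x)): cv2.circle(img,(int(round(u)),int(round(v))),1,(0,0,255),-1)
# tray
k=m["tray"]&ok&~cv2.dilate(m["chock_center"].astype(np.uint8),np.ones((7,7))).astype(bool)
tp=P[k]; tp=tp[(tp[:,2]<0.022)]
def rect(x):
    c,s_=np.cos(x[2]),np.sin(x[2]);d=tp[:,:2]-x[:2]
    X=c*d[:,0]+s_*d[:,1];Y=-s_*d[:,0]+c*d[:,1]
    return X,Y
print("minrect",cv2.minAreaRect((tp[:,:2]*1000).astype(np.float32)))
h=tp[tp[:,2]>0.010]; print(len(h))
def f(x):
    X,Y=rect(x);o=np.maximum(abs(X)-0.095,abs(Y)-0.04)
    w=tp[:,2]>0.010
    return np.minimum(abs(o[w]+0.0015),0.01).sum()+np.maximum(o[~w],0).clip(0,.01).sum()*1
best=None
for a in np.radians([10,20,30,40,50]):
    x0=np.array([.49,-.384,a])
    rr=minimize(f,x0,method="Nelder-Mead",options=dict(initial_simplex=[x0+q for q in [[0,0,0],[.02,0,0],[0,.02,0],[0,0,.2]]],maxiter=800))
    if best is None or rr.fun<best.fun:best=rr
x=best.x;print("tray",x,np.degrees(x[2]),best.fun)
c,s_=np.cos(x[2]),np.sin(x[2])
for X,Y in [(-.095,-.04),(-.095,.04),(.095,-.04),(.095,.04)]:
    for z in (0.,.018):
        u,v=proj(s,[[x[0]+c*X-s_*Y,x[1]+s_*X+c*Y,z]])[0];cv2.circle(img,(int(round(u)),int(round(v))),1,(0,0,255) if z else (0,255,0),-1)
# rack corners
O=np.array([0.4634,-0.0327]);yw=np.radians(41.4);xx=np.array([np.cos(yw),np.sin(yw)]);yy=np.array([-xx[1],xx[0]])
for X,Y,Z in [(-.105,-.125,.0088),(-.105,.125,.0088),(.09,-.125,.0259),(.09,.125,.0259),(-.085,-.125,.31),(-.085,.125,.31),(.04,-.076,.089),(.04,.076,.089),(-.014,-.055,.017)]:
    u,v=proj(s,[[*(O+X*xx+Y*yy),Z]])[0];cv2.circle(img,(int(round(u)),int(round(v))),1,(255,0,255),-1)
cv2.imwrite("pics/fit1.png",cv2.resize(img[80:400,180:520],None,fx=1.85*1.27,fy=1.85,interpolation=cv2.INTER_CUBIC))
# blue pot
bm=(s["img"][...,0].astype(int)-s["img"][...,2]>60)&ok
q=P[bm];q=q[(q[:,0]>.4)&(q[:,1]<-.3)];print("blue lid",np.percentile(q,[2,50,98],axis=0))
E
```

```text
chock [ 0.40842284 -0.27380679  0.78296477] 44.86057669885846 0.0006842098745150019 985
minrect ((760.4429931640625, -382.7962951660156), (96.26548767089844, 724.430908203125), 89.9588623046875)
554
tray [ 0.49631803 -0.38615655 -0.07705991] -4.415207776188825 0.6720803530945236
blue lid [[ 0.52841336 -0.40885165  0.05891519]
 [ 0.54537147 -0.38981938  0.06844835]
 [ 0.57029362 -0.37050999  0.0713109 ]]
```

View pics/fit1.png

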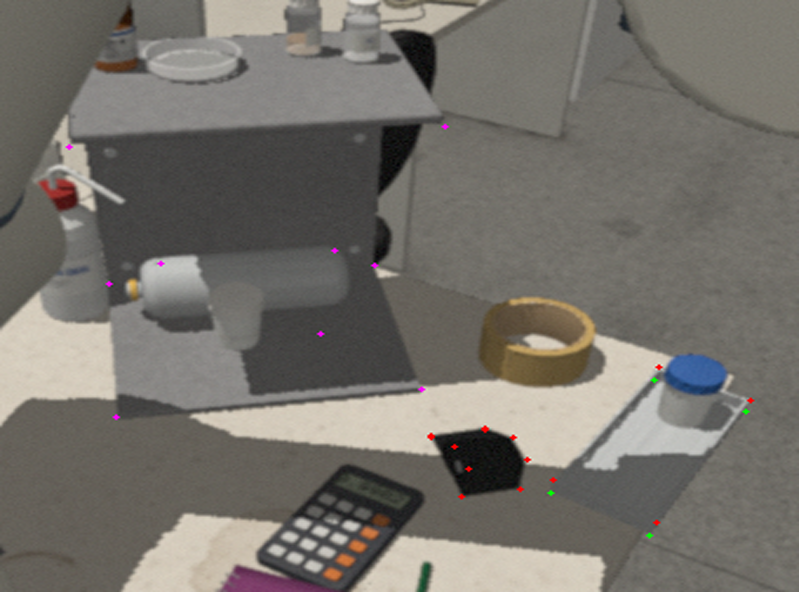

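The overlay puts the wedge fit on the chock's corners, around (475,460) in the crop. The rack corners match the board's front edge, and the tray outline is off by about 1 px. Next I'll work out the turn to a tool tilted 45° and facing along the chock's x.

```bash
cat > plan.py <<'E'
from h import *
from rig import arm
O=np.array([0.4634,-0.0327]);YW=np.radians(41.4)
xx=np.array([np.cos(YW),np.sin(YW)]);yy=np.array([-xx[1],xx[0]])
def w2r(p): d=np.asarray(p)[...,:2]-O; return np.stack([d@xx,d@yy,np.asarray(p)[...,2]],-1)
def r2w(x,y,z): return np.array([*(O+x*xx+y*yy),z])
def Rt(phi,th):
    phi,th=np.radians(phi),np.radians(th);f=np.array([np.cos(phi),np.sin(phi),0]);u=np.array([0,0,1.])
    z=np.sin(th)*f-np.cos(th)*u; x=np.cos(th)*f+np.sin(th)*u
    return np.stack([x,np.cross(z,x),z],1)
def show():
    s=arm.state();R0=R.from_quat(s["orientation"]).as_matrix();z=R0[:,2]
    print("t",round(s["clock"],2),"tcp",np.round(s["ee_pos"],4),"rack",np.round(w2r(s["ee_pos"]),4),"tilt",round(np.degrees(np.arccos(-z[2])),1),"phi",round(np.degrees(np.arctan2(R0[1,0],R0[0,0])),1),"yz",round(R0[2,1],3),"gap",round(s["finger_gap"],4),"F",np.round(s["wrist_force"],1),"q",np.round(s["qpos"],2))
    return s,R0
def delta(grasp,phi,th,off=0.006):
    s,R0=show();T=Rt(phi,th)
    tcp=np.asarray(grasp)-off*T[:,2]
    rv=R.from_matrix(R0.T@T).as_rotvec(degrees=True)
    d=tcp-s["ee_pos"]
    print("target tcp",np.round(tcp,4),"rotvec",np.round(rv,2),np.round(np.linalg.norm(rv),1),"shift(now axes)",np.round(R0.T@d,4),"shift(final axes)",np.round(T.T@d,4))
E
python3 - <<'E'
from plan import *
c=np.array([.4084,-.2738]);f=np.array([np.cos(.783),np.sin(.783)])
g=c-0.024*f
delta([*g,0.15],44.9,45)
E
```

```text
t 1.8 tcp [ 0.2136 -0.5874  0.2563] rack [-0.5542 -0.2509  0.2563] tilt 0.0 phi 20.0 yz -0.0 gap 0.0853 F [-0.3  0.2 -0.3] q [-1.32  0.49  1.35  0.    1.3  -0.1 ]
target tcp [ 0.3884 -0.2937  0.1542] rotvec [  9.78  44.27 -23.62] 51.1 shift(now axes) [ 0.2646 -0.2162  0.102 ] shift(final axes) [ 0.162  -0.0846  0.3063]
```

Request:
play_rows(rows=[1.4,6.32,-3.37,0,0,0,0,1.4,6.32,-3.37,0,0,0,0,1.4,6.32,-3.37,0,0,0,0,1.4,6.32,-3.37,0,0,0,0,1.4,6.32,-3.37,0,0,0,0,1.4,6.32,-3.37,0,0,0,0,1.4,6.32,-3.37,0,0,0,0,0,0,0,0,0,0,0], force=60)

```text
clock: 2.6
ee_pos: [0.2124, -0.5879, 0.2539]
orientation: [0.853, 0.352, 0.355, -0.148]
wrist_force: [-0.4, 0.9, -0.9]
finger_gap: 0.0853
```

```bash
python3 - <<'E'
from plan import *
c=np.array([.4084,-.2738]);f=np.array([np.cos(.783),np.sin(.783)])
delta([*(c-0.024*f),0.15],44.9,45)
E
```

```text
t 2.6 tcp [ 0.2124 -0.5879  0.2539] rack [-0.5554 -0.2504  0.2539] tilt 45.2 phi 44.7 yz -0.003 gap 0.0853 F [-0.4  0.9 -0.9] q [-1.57  0.75  1.1   0.55  1.86 -0.78]
target tcp [ 0.3884 -0.2937  0.1542] rotvec [-0.08 -0.25 -0.15] 0.3 shift(now axes) [ 0.1629 -0.0841  0.3063] shift(final axes) [ 0.1645 -0.0841  0.3054]
```

Request:
play_rows(rows=[0,0,0,0.0163,-0.0084,0.0306,0,0,0,0,0.0163,-0.0084,0.0306,0,0,0,0,0.0163,-0.0084,0.0306,0,0,0,0,0.0163,-0.0084,0.0306,0,0,0,0,0.0163,-0.0084,0.0306,0,0,0,0,0.0163,-0.0084,0.0306,0,0,0,0,0.0163,-0.0084,0.0306,0,0,0,0,0.0163,-0.0084,0.0306,0,0,0,0,0.0163,-0.0084,0.0306,0,0,0,0,0.0163,-0.0084,0.0306,0,0,0,0,0,0,0,0])

```text
clock: 3.7
ee_pos: [0.3897, -0.2894, 0.1547]
orientation: [0.854, 0.353, 0.352, -0.148]
wrist_force: [-0.3, -0.4, -0.1]
finger_gap: 0.0853
```

```bash
python3 - <<'E'
from chk import *
from plan import *
from rig import imaging,models
st=arm.state()
w=imaging.snapshot("wrist");t=imaging.snapshot("top")
np.savez("w2.npz",**w);np.savez("t2.npz",**t)
cv2.imwrite("pics/w2.png",w["img"]);cv2.imwrite("pics/t2.png",t["img"])
P=cloud(t);W=wcloud(w,st)
for n,s,Q in [("top",t,P),("wrist",w,W)]:
  for l in ["cylinder_center","chock_center","white_pot_center","tray"]:
    r=models.outline_of(l,s)
    if r:
        p=Q[r[0]["pixels"]&(s["range_z"]>0)]
        print(n,l,round(r[0]["p"],2),np.round(r[0]["box"],0),np.round(np.percentile(p,[2,50,98],axis=0),3).tolist())
        if l=="chock_center":
            q=p[p[:,2]>0.005]; f_=fit(q);print("fit",f_.x,np.degrees(f_.x[2])%360,f_.fun)
c=np.array([.4084,-.2738]);f=np.array([np.cos(.783),np.sin(.783)])
delta([*(c-0.024*f),0.029],44.9,45)
E
```

```text
wrist cylinder_center 0.72 [195.  95. 172.  66.] [[0.418, -0.084, 0.039], [0.492, -0.039, 0.079], [0.55, 0.046, 0.09]]
wrist chock_center 0.88 [323. 353.  74.  88.] [[0.375, -0.307, 0.004], [0.405, -0.277, 0.04], [0.442, -0.239, 0.044]]
fit [ 0.40948717 -0.27230473  0.78125026] 44.76234291256709 0.0005701205715138232
wrist white_pot_center 0.94 [167. 131.  56.  74.] [[0.418, -0.054, 0.021], [0.437, -0.044, 0.075], [0.458, -0.014, 0.086]]
wrist tray 0.91 [493. 360. 183. 193.] [[0.427, -0.428, 0.002], [0.533, -0.368, 0.004], [0.593, -0.341, 0.019]]
t 4.2 tcp [ 0.389  -0.2944  0.1551] rack [-0.2288 -0.1471  0.1551] tilt 44.9 phi 44.8 yz -0.0 gap 0.0852 F [0.5 0.9 0.2] q [-1.21  0.61  1.82  0.76  1.21 -0.89]
target tcp [ 0.3884 -0.2937  0.0332] rotvec [ 0.03  0.05 -0.05] 0.1 shift(now axes) [-0.0861 -0.0009  0.0862] shift(final axes) [-0.0862 -0.0009  0.0861]
```

View pics/w2.png

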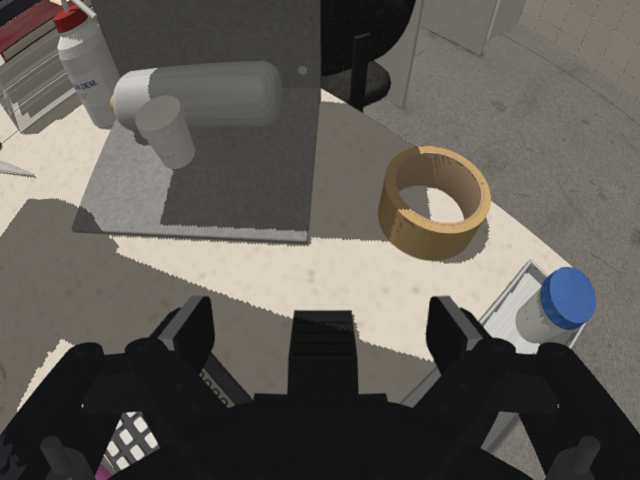

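View pics/t2.png

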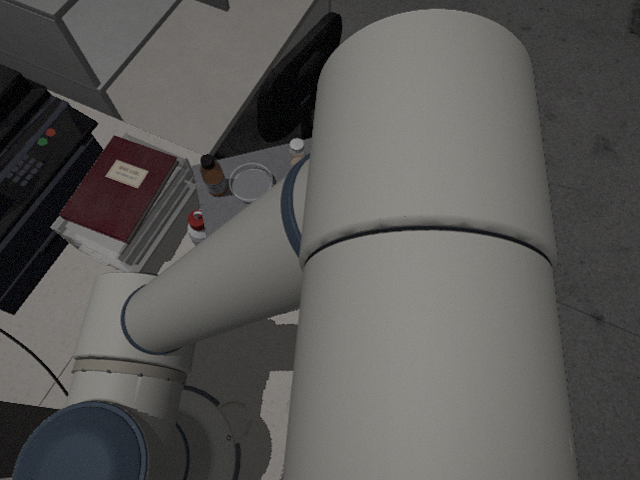

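The wrist view shows the chock centred between the open fingers at (323,353), and its fit agrees with the scene camera to 2 mm. The cylinder (195,95) and white pot (167,131) are also visible. I'll lower and grip.

Request:
play_rows(rows=[0,0,0,-0.0171,0,0.0174,0,0,0,0,-0.0171,0,0.0174,0,0,0,0,-0.0171,0,0.0174,0,0,0,0,-0.0171,0,0.0173,0,0,0,0,-0.0171,0,0.0173,0,0,0,0,0,0,0,0,0,0,0,0,0,0,255,0,0,0,0,0,0,255,0,0,0,0,0,0,255,0,0,0,0,0,0,255,0,0,0,0,0,0,255,0,0,0,0,0,0,255], force=50)

```text
clock: 5.4
ee_pos: [0.3899, -0.2935, 0.0344]
orientation: [0.854, 0.353, 0.354, -0.146]
wrist_force: [-3.0, -1.7, 8.0]
finger_gap: 0.045
```

```bash
python3 - <<'E'
from plan import *
show()
E
```

```text
t 5.4 tcp [ 0.3899 -0.2935  0.0344] rack [-0.2276 -0.1471  0.0344] tilt 45.0 phi 44.9 yz 0.001 gap 0.045 F [-3.  -1.7  8. ] q [-1.21  0.85  1.86  0.86  1.02 -1.1 ]
```

Request:
play_rows(rows=[0,0,0,0.014,0,-0.014,255,0,0,0,0.02,0,-0.02,255,0,0,0,0.02,0,-0.02,255,0,0,0,0.012,0,-0.012,255,0,0,0,0,0,0,255])

```text
clock: 5.9
ee_pos: [0.3901, -0.2938, 0.1289]
orientation: [0.854, 0.354, 0.353, -0.144]
wrist_force: [0.6, 0.3, -2.5]
finger_gap: 0.0455
```

```bash
python3 - <<'E'
from chk import *
from plan import *
from rig import imaging,models
from scipy.optimize import least_squares
st,R0=show()
w=imaging.snapshot("wrist")
np.savez("w3.npz",**w);cv2.imwrite("pics/w3.png",w["img"])
W=wcloud(w,st);ok=w["range_z"]>0;m={}
for l in ["rack","cylinder_center","chock_center","white_pot_center","tray"]:
    r=models.outline_of(l,w)
    if r: m[l]=r[0]["pixels"]&ok;p=W[m[l]];print(l,round(r[0]["p"],2),np.round(r[0]["box"],0),"rack pct",np.round(np.percentile(w2r(p),[1,50,99],axis=0),4).tolist())
np.savez("m3.npz",**m)
p=W[m["chock_center"]];T=(p-st["ee_pos"])@R0
print("chock in tool pct",np.round(np.percentile(T,[1,50,99],axis=0),4))
cp=W[m["cylinder_center"]&~cv2.dilate(m["white_pot_center"].astype(np.uint8),np.ones((5,5))).astype(bool)]
def f(x):
    d=np.array([np.cos(x[0]),np.sin(x[0])]);return np.hypot((cp[:,:2]-O)@d-x[1],cp[:,2]-x[2])-0.034
r=least_squares(f,[YW,0.04,0.055],loss="soft_l1",f_scale=0.002);print("cyl",np.degrees(r.x[0]),r.x[1:],np.median(abs(f(r.x))))
pp=w2r(W[m["rack"]]);b=pp[(pp[:,2]<0.035)&(pp[:,2]>0.004)&(pp[:,0]<0.03)]
print("board corners",np.percentile(b,[0.5,2,98,99.5],axis=0))
A=np.c_[b[:,:2],np.ones(len(b))];k=np.ones(len(b),bool)
for _ in range(8):
    co=np.linalg.lstsq(A[k],b[k,2],rcond=None)[0];k=abs(A@co-b[:,2])<.003
print("plane",co,k.sum())
pn=pp[(pp[:,2]>.1)&(pp[:,2]<.28)];
A=np.c_[pn[:,1],np.ones(len(pn))];k=abs(pn[:,0]-.09)<.02
for _ in range(5):
    co=np.linalg.lstsq(A[k],pn[k,0],rcond=None)[0];k=abs(A@co-pn[:,0])<.004
print("panel",co,np.degrees(np.arctan(co[0])),k.sum())
E
```

```text
t 5.9 tcp [ 0.3901 -0.2938  0.1289] rack [-0.2277 -0.1474  0.1289] tilt 44.9 phi 45.1 yz 0.003 gap 0.0455 F [ 0.6  0.3 -2.5] q [-1.21  0.66  1.84  0.78  1.16 -0.94]
rack 0.97 [189. 112. 260. 224.] rack pct [[-0.1021, -0.1236, 0.0064], [-0.0188, -0.0311, 0.017], [0.0943, 0.1208, 0.125]]
cylinder_center 0.9 [188.  74. 178.  73.] rack pct [[0.0051, -0.0857, 0.0326], [0.0163, -0.0256, 0.0775], [0.0555, 0.0873, 0.0903]]
chock_center 0.71 [320. 303. 134. 156.] rack pct [[-0.2402, -0.1699, 0.0988], [-0.2196, -0.1474, 0.1361], [-0.1631, -0.1242, 0.1381]]
white_pot_center 0.63 [153. 110.  61.  78.] rack pct [[-0.0402, -0.0056, 0.0189], [-0.0271, 0.0088, 0.0722], [0.0025, 0.0361, 0.0859]]
tray 0.74 [521. 350. 154. 212.] rack pct [[-0.2732, -0.3702, 0.001], [-0.1863, -0.3062, 0.0037], [-0.1173, -0.1984, 0.1612]]
chock in tool pct [[-0.0267 -0.0214 -0.0132]
 [ 0.0113  0.0006  0.0015]
 [ 0.0249  0.0229  0.0666]]
cyl 42.083349274331816 [0.04011356 0.05588407] 0.0005991754223225107
board corners [[-0.10254763 -0.12437991  0.00526733]
 [-0.10188428 -0.12179415  0.00774747]
 [ 0.02473674  0.11641301  0.02095282]
 [ 0.02829914  0.12162749  0.02155771]]
plane [0.09029548 0.00121099 0.01864438] 23975
panel [-0.00446754  0.092553  ] -0.2559695006099298 3486
```

View pics/w3.png

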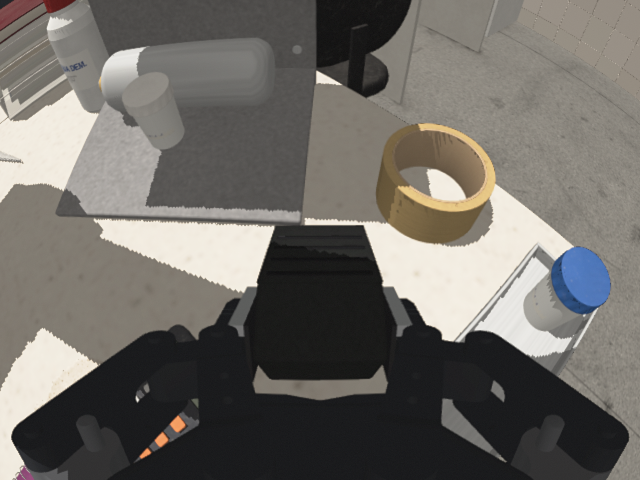

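The wrist view shows the chock square in the jaws at (320,303) with no slip, and the cylinder still at rack x = 40 mm, which confirms the rack frame. Next I'll compute the hover pose over the board.

```bash
python3 - <<'E'
from plan import *
delta(r2w(-.077,-.054,.058),41.6,50,off=0)
E
```

```text
t 6.2 tcp [ 0.3897 -0.2929  0.1259] rack [-0.2274 -0.1465  0.1259] tilt 45.0 phi 44.8 yz -0.002 gap 0.0457 F [ 0.2  0.5 -1.5] q [-1.21  0.67  1.84  0.78  1.16 -0.94]
target tcp [ 0.4414 -0.1241  0.058 ] rotvec [-2.49  5.01  2.15] 6.0 shift(now axes) [ 0.062  -0.083   0.1582] shift(final axes) [ 0.0448 -0.0919  0.1591]
```

Request:
play_rows(rows=[-1.25,2.5,1.08,0,0,0,255,-1.25,2.5,1.08,0,0,0,255,0,0,0,0.0045,-0.0092,0.0159,255,0,0,0,0.0045,-0.0092,0.0159,255,0,0,0,0.0045,-0.0092,0.0159,255,0,0,0,0.0045,-0.0092,0.0159,255,0,0,0,0.0045,-0.0092,0.0159,255,0,0,0,0.0045,-0.0092,0.0159,255,0,0,0,0.0045,-0.0092,0.0159,255,0,0,0,0.0045,-0.0092,0.0159,255,0,0,0,0.0045,-0.0092,0.0159,255,0,0,0,0.0045,-0.0092,0.0159,255,0,0,0,0,0,0,255,0,0,0,0,0,0,255])

```text
clock: 7.6
ee_pos: [0.4415, -0.1242, 0.0582]
orientation: [0.847, 0.322, 0.395, -0.15]
wrist_force: [0.3, -0.7, -1.8]
finger_gap: 0.0454
```

```bash
python3 - <<'E'
from chk import *
from plan import *
from rig import imaging,models
st,R0=show()
w=imaging.snapshot("wrist");s=imaging.snapshot("scene")
np.savez("w4.npz",**w);cv2.imwrite("pics/w4.png",w["img"]);cv2.imwrite("pics/s4.png",s["img"])
W=wcloud(w,st);ok=w["range_z"]>0;m={}
for l in ["rack","cylinder_center","chock_center","white_pot_center"]:
    r=models.outline_of(l,w)
    if r: m[l]=r[0]["pixels"]&ok;p=W[m[l]];print(l,round(r[0]["p"],2),np.round(r[0]["box"],0),"rack pct",np.round(np.percentile(w2r(p),[1,50,99],axis=0),4).tolist())
p=W[m["chock_center"]];T=(p-st["ee_pos"])@R0
print("chock in tool pct",np.round(np.percentile(T,[1,50,99],axis=0),4))
delta(r2w(-.077,-.054,.058),41.6,50,off=0)
E
```

```text
t 7.6 tcp [ 0.4415 -0.1242  0.0582] rack [-0.077  -0.0541  0.0582] tilt 50.0 phi 41.6 yz -0.0 gap 0.0454 F [ 0.3 -0.7 -1.8] q [-0.97  0.84  2.16  1.33  0.9  -1.39]
rack 0.83 [240. 209. 445. 419.] rack pct [[-0.0983, -0.1225, 0.0094], [0.0178, -0.0024, 0.02], [0.0941, 0.1218, 0.131]]
cylinder_center 0.87 [224. 136. 318. 123.] rack pct [[0.0054, -0.0824, 0.0399], [0.0163, -0.0216, 0.0797], [0.052, 0.0832, 0.0901]]
chock_center 0.71 [322. 302. 134. 157.] rack pct [[-0.0888, -0.077, 0.0302], [-0.0697, -0.0548, 0.0654], [-0.0101, -0.0327, 0.0683]]
chock in tool pct [[-0.0269 -0.0213 -0.0131]
 [ 0.0114  0.0006  0.0016]
 [ 0.0249  0.0229  0.0665]]
t 7.9 tcp [ 0.4416 -0.125   0.0587] rack [-0.0774 -0.0548  0.0587] tilt 50.0 phi 41.7 yz 0.002 gap 0.0454 F [ 0.2  0.1 -1.8] q [-0.97  0.84  2.16  1.33  0.9  -1.39]
target tcp [ 0.4414 -0.1241  0.058 ] rotvec [0.11 0.03 0.04] 0.1 shift(now axes) [-0.0003 -0.0008  0.0008] shift(final axes) [-0.0003 -0.0008  0.0008]
```

View pics/w4.png

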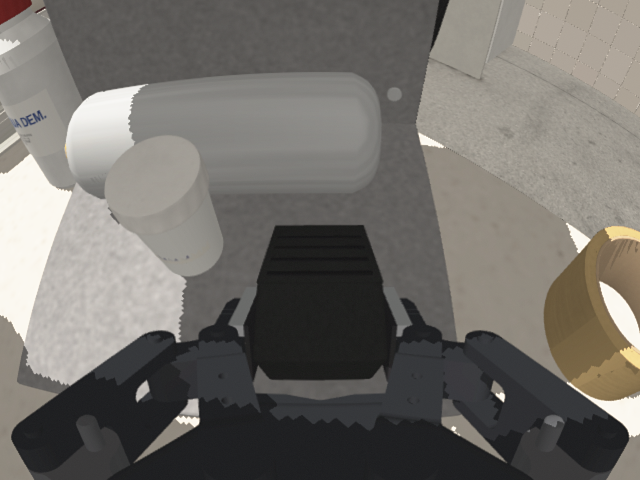

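View pics/s4.png

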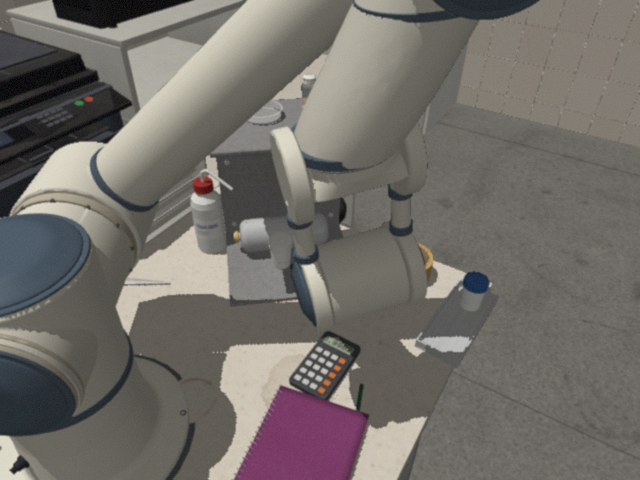

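```bash
python3 - <<'E'
from plan import *
w=dict(np.load("w4.npz"));st=arm.state();R0=R.from_quat(st["orientation"]).as_matrix()
W=wcloud(w,st);ok=w["range_z"]>0
T=((W-st["ee_pos"])@R0)
for u,v in [(155,335),(200,330),(238,300),(215,335),(100,370),(330,300),(160,345),(250,290)]:
    print(u,v,np.round(T[v,u],4),"rack",np.round(w2r(W[v,u]),4))
# gripper points by tool z bins
g=T[ok&(np.abs(T[...,0])<0.06)&(np.abs(T[...,1])<0.09)&(T[...,2]<0.02)]
for z0 in np.arange(-0.08,0.03,0.01):
    k=g[(g[:,2]>=z0)&(g[:,2]<z0+.01)]
    if len(k): print(round(z0,2),len(k),"y",np.round([k[:,1].min(),k[:,1].max()],3),"x",np.round([k[:,0].min(),k[:,0].max()],3))
E
```

```text
155 335 [ 0.0143 -0.0471 -0.0294] rack [-0.0908 -0.0077  0.0886]
200 330 [-0.0226 -0.0597  0.0426] rack [-0.0595  0.0049  0.0139]
238 300 [ 0.0078 -0.031   0.013 ] rack [-0.0626 -0.0237  0.0563]
215 335 [ 0.0124 -0.0301 -0.0237] rack [-0.0877 -0.0247  0.0834]
100 370 [ 0.0119 -0.0572 -0.0468] rack [-0.1057  0.0024  0.0979]
330 300 [0.0132 0.0044 0.0013] rack [-0.0679 -0.0592  0.068 ]
160 345 [ 0.0127 -0.0446 -0.0322] rack [-0.094  -0.0102  0.0891]
250 290 [ 0.0114 -0.0263  0.0147] rack [-0.0589 -0.0285  0.058 ]
-0.08 18622 y [-0.067  0.069] x [0.    0.022]
-0.07 13978 y [-0.067  0.068] x [-0.004  0.021]
-0.06 12201 y [-0.063  0.065] x [-0.013  0.019]
-0.05 6357 y [-0.06   0.062] x [-0.013  0.019]
-0.04 7960 y [-0.058  0.059] x [-0.013  0.017]
-0.03 3044 y [-0.055  0.056] x [-0.012  0.015]
-0.02 3941 y [-0.043  0.044] x [-0.011  0.014]
-0.01 7001 y [-0.036  0.037] x [-0.017  0.015]
-0.0 4911 y [-0.035  0.038] x [-0.026  0.02 ]
0.01 4350 y [-0.09   0.072] x [-0.06  0.05]
```

The wrist view shows the chock over the board beside the pot, with the cylinder ahead of it. The linkage clears the pot. I'll lower it to contact.

Request:
play_rows(rows=[0,0,0,-0.00383,0,0.0032,255,0,0,0,-0.00383,0,0.0032,255,0,0,0,0,0,0,255])

```text
clock: 8.2
ee_pos: [0.4415, -0.1245, 0.048]
orientation: [0.847, 0.322, 0.395, -0.15]
wrist_force: [0.3, 0.3, -2.1]
finger_gap: 0.0454
```

Request:
play_rows(rows=[0,0,0,-0.00115,0,0.00096,255,0,0,0,-0.00115,0,0.00096,255])

```text
clock: 8.4
ee_pos: [0.4415, -0.1244, 0.0456]
orientation: [0.847, 0.322, 0.395, -0.15]
wrist_force: [-0.3, -0.1, -0.9]
finger_gap: 0.0452
```

Request:
play_rows(rows=[0,0,0,-0.00077,0,0.00064,255,0,0,0,0,0,0,255])

```text
clock: 8.6
ee_pos: [0.4415, -0.1244, 0.0455]
orientation: [0.847, 0.322, 0.396, -0.149]
wrist_force: [-9.8, -8.1, 18.8]
finger_gap: 0.0455
```

Request:
play_rows(rows=[0,0,0,-0.00077,0,0.00064,255,0,0,0,0,0,0,255])

```text
clock: 8.8
ee_pos: [0.4416, -0.1244, 0.0454]
orientation: [0.847, 0.321, 0.397, -0.149]
wrist_force: [-20.0, -15.6, 40.0]
finger_gap: 0.0452
```

Contact comes at TCP z ≈ 0.0456. I'll ease the press by 1.6 mm, then slide up the slope.

Request:
play_rows(rows=[0,0,0,0.00123,0,-0.00103,255,0,0,0,0,0,0,255,0,0,0,0.0035,0,0.0035,255,0,0,0,0.0035,0,0.0035,255])

```text
clock: 9.2
ee_pos: [0.4491, -0.118, 0.0463]
orientation: [0.847, 0.322, 0.395, -0.149]
wrist_force: [-6.5, -5.4, 9.0]
finger_gap: 0.0456
```

Request:
play_rows(rows=[0,0,0,0.003,0,0.0028,255,0,0,0,0.003,0,0.0028,255,0,0,0,0.003,0,0.0028,255,0,0,0,0.003,0,0.0028,255])

```text
clock: 9.6
ee_pos: [0.4613, -0.1068, 0.048]
orientation: [0.847, 0.322, 0.395, -0.15]
wrist_force: [-0.2, 0.1, -2.1]
finger_gap: 0.045
```

```bash
python3 - <<'E'
from plan import *
show()
E
```

```text
t 9.6 tcp [ 0.4613 -0.1068  0.048 ] rack [-0.0506 -0.0542  0.048 ] tilt 50.0 phi 41.7 yz 0.001 gap 0.045 F [-0.2  0.1 -2.1] q [-0.9   0.87  2.16  1.41  0.88 -1.42]
```

Request:
play_rows(rows=[0,0,0,0.0014,0,0.0015,255,0,0,0,0.0014,0,0.0015,255,0,0,0,0,0,0,255])

```text
clock: 9.9
ee_pos: [0.4643, -0.1042, 0.0483]
orientation: [0.847, 0.322, 0.395, -0.15]
wrist_force: [1.0, -0.6, -1.7]
finger_gap: 0.0454
```

Request:
play_rows(rows=[0,0,0,0.0007,0,0.0007,255,0,0,0,0.0007,0,0.0007,255,0,0,0,0,0,0,255])

```text
clock: 10.2
ee_pos: [0.4657, -0.103, 0.0485]
orientation: [0.847, 0.322, 0.395, -0.149]
wrist_force: [-0.7, -1.1, -2.9]
finger_gap: 0.0453
```

```bash
cat > look.py <<'E'
import sys
from chk import *
from plan import *
from rig import imaging,models
from scipy.optimize import least_squares
n=sys.argv[1]
st,R0=show()
w=imaging.snapshot("wrist");cv2.imwrite(f"pics/w{n}.png",w["img"]);np.savez(f"w{n}.npz",**w)
W=wcloud(w,st);ok=w["range_z"]>0;m={}
for l in ["cylinder_center","chock_center","white_pot_center"]:
    r=models.outline_of(l,w)
    if r: m[l]=r[0]["pixels"]&ok;p=W[m[l]];print(l,round(r[0]["p"],2),np.round(r[0]["box"],0),"rack pct",np.round(np.percentile(w2r(p),[1,50,99],axis=0),4).tolist())
if "cylinder_center" in m:
    k=m["cylinder_center"]
    if "white_pot_center" in m: k=k&~cv2.dilate(m["white_pot_center"].astype(np.uint8),np.ones((5,5))).astype(bool)
    if "chock_center" in m: k=k&~cv2.dilate(m["chock_center"].astype(np.uint8),np.ones((5,5))).astype(bool)
    cp=W[k]
    def f(x):
        d=np.array([np.cos(x[0]),np.sin(x[0])]);return np.hypot((cp[:,:2]-O)@d-x[1],cp[:,2]-x[2])-0.034
    r=least_squares(f,[YW,0.04,0.055],loss="soft_l1",f_scale=0.002);print("cyl yaw,x,z",np.degrees(r.x[0]),r.x[1:],np.median(abs(f(r.x))))
E
python3 look.py 5
```

```text
t 10.2 tcp [ 0.4657 -0.103   0.0485] rack [-0.0448 -0.0542  0.0485] tilt 50.0 phi 41.7 yz 0.001 gap 0.0453 F [-0.7 -1.1 -2.9] q [-0.89  0.86  2.16  1.43  0.88 -1.42]
cylinder_center 0.98 [212. 157. 361. 142.] rack pct [[0.0055, -0.0819, 0.0431], [0.0172, -0.0227, 0.0807], [0.053, 0.0807, 0.0901]]
chock_center 0.68 [320. 304. 133. 153.] rack pct [[-0.0566, -0.0772, 0.0203], [-0.0381, -0.0548, 0.0558], [0.0173, -0.0327, 0.0586]]
white_pot_center 0.93 [138. 245. 144. 158.] rack pct [[-0.04, -0.0057, 0.0205], [-0.0243, 0.0089, 0.0819], [0.0019, 0.0368, 0.0859]]
cyl yaw,x,z 41.95065697470722 [0.0397824  0.05560708] 0.0004015582002259259
```

View pics/w5.png

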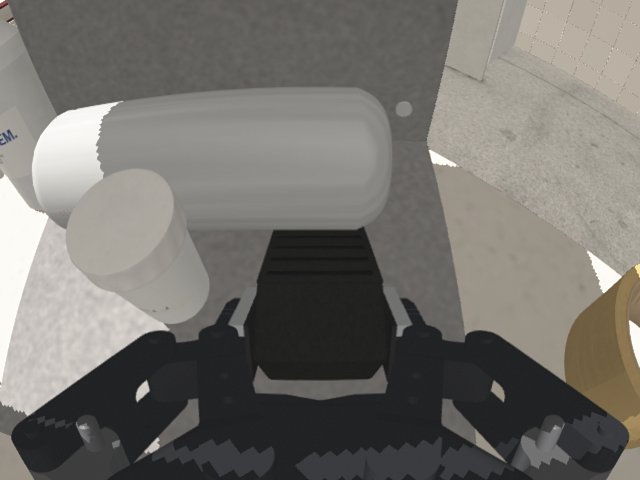

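The chock is on the board at TCP z 0.0485, with its toe at (320,230) about to meet the cylinder's low side. The pot and cylinder haven't moved. I'll creep forward until the force rises.

Request:
play_rows(rows=[0,0,0,0.0006,0,0.0008,255,0,0,0,0,0,0,255])

```text
clock: 10.6
ee_pos: [0.4664, -0.1023, 0.0485]
orientation: [0.847, 0.322, 0.395, -0.149]
wrist_force: [0.4, 0.5, -1.7]
finger_gap: 0.045
```

Request:
play_rows(rows=[0,0,0,0.0006,0,0.0008,255,0,0,0,0,0,0,255])

```text
clock: 10.8
ee_pos: [0.4672, -0.1017, 0.0485]
orientation: [0.847, 0.322, 0.395, -0.149]
wrist_force: [-0.7, -0.5, 0.4]
finger_gap: 0.0451
```

Request:
play_rows(rows=[0,0,0,0.0007,0,0.0007,255,0,0,0,0,0,0,255])

```text
clock: 11.0
ee_pos: [0.4679, -0.101, 0.0486]
orientation: [0.847, 0.322, 0.395, -0.149]
wrist_force: [-1.3, -0.6, 2.3]
finger_gap: 0.0451
```

Request:
play_rows(rows=[0,0,0,0.0007,0,0.0007,255,0,0,0,0,0,0,255])

```text
clock: 11.2
ee_pos: [0.4686, -0.1004, 0.0487]
orientation: [0.847, 0.322, 0.395, -0.149]
wrist_force: [-3.2, -2.4, 2.8]
finger_gap: 0.0453
```

Request:
play_rows(rows=[0,0,0,0.0007,0,0.0007,255,0,0,0,0,0,0,255])

```text
clock: 11.4
ee_pos: [0.4694, -0.0998, 0.0488]
orientation: [0.847, 0.322, 0.395, -0.149]
wrist_force: [-3.3, -3.0, 3.6]
finger_gap: 0.0455
```

```bash
python3 look.py 6
```

```text
t 11.4 tcp [ 0.4694 -0.0998  0.0488] rack [-0.0399 -0.0543  0.0488] tilt 50.0 phi 41.7 yz 0.001 gap 0.0455 F [-3.3 -3.   3.6] q [-0.88  0.86  2.15  1.44  0.88 -1.41]
cylinder_center 0.61 [211. 164. 364. 142.] rack pct [[0.0074, -0.0821, 0.0424], [0.0192, -0.0223, 0.0808], [0.0555, 0.0808, 0.0903]]
chock_center 0.6 [321. 306. 134. 148.] rack pct [[-0.0517, -0.0772, 0.0199], [-0.0339, -0.0548, 0.0562], [0.0148, -0.0326, 0.0589]]
white_pot_center 0.74 [133. 255. 148. 155.] rack pct [[-0.0392, -0.0055, 0.021], [-0.0233, 0.0088, 0.0822], [0.0028, 0.037, 0.0856]]
cyl yaw,x,z 42.10894323059757 [0.04165675 0.05577556] 0.0004018317174061467
```

The cylinder rode up 1.9 mm, so the chock is snug with its centre at about x = −12 mm. I'll release with a small opening.

Request:
play_rows(rows=[0,0,0,0,0,0,95,0,0,0,0,0,0,95,0,0,0,0,0,0,95,0,0,0,0,0,0,95])

```text
clock: 12.0
ee_pos: [0.4693, -0.0997, 0.0486]
orientation: [0.847, 0.322, 0.395, -0.15]
wrist_force: [-1.2, -0.2, 0.9]
finger_gap: 0.0535
```

```bash
python3 look.py 7
```

```text
t 12.0 tcp [ 0.4693 -0.0997  0.0486] rack [-0.0398 -0.0541  0.0486] tilt 50.0 phi 41.7 yz 0.001 gap 0.0535 F [-1.2 -0.2  0.9] q [-0.88  0.86  2.15  1.44  0.88 -1.41]
cylinder_center 0.87 [212. 163. 364. 146.] rack pct [[0.0072, -0.082, 0.043], [0.019, -0.0223, 0.0809], [0.0553, 0.0806, 0.0902]]
chock_center 0.8 [322. 308. 136. 152.] rack pct [[-0.052, -0.0772, 0.0201], [-0.0342, -0.055, 0.0561], [0.0143, -0.0327, 0.0589]]
white_pot_center 0.57 [134. 255. 146. 156.] rack pct [[-0.0392, -0.0055, 0.0198], [-0.0233, 0.0089, 0.0821], [0.0028, 0.0373, 0.0856]]
cyl yaw,x,z 42.10607051892895 [0.04144139 0.0557562 ] 0.0004002129478003977
```

View pics/w7.png

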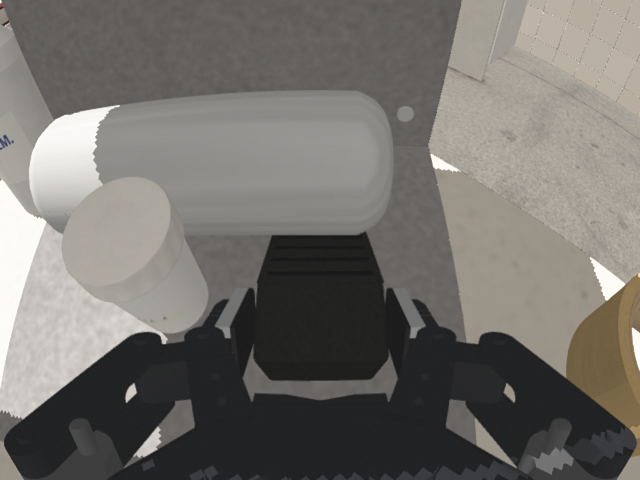

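The fingers are clear on both sides of the chock (238 and 400), and the cylinder rests on it at x = 41.4 mm. I'll back off along the tool axis.

Request:
play_rows(rows=[0,0,0,0,0,-0.008,95,0,0,0,0,0,-0.016,95,0,0,0,0,0,-0.02,95,0,0,0,0,0,-0.02,80,0,0,0,0,0,-0.01,80,0,0,0,0,0,0,80])

```text
clock: 12.8
ee_pos: [0.4264, -0.1384, 0.0971]
orientation: [0.848, 0.322, 0.395, -0.148]
wrist_force: [0.6, -0.1, -0.7]
finger_gap: 0.0587
```

```bash
python3 look.py 8; python3 - <<'E'
from plan import *
from rig import imaging, models
st=arm.state()
w=imaging.snapshot("wrist");W=wcloud(w,st)
r=models.outline_of("white_pot_center",w)
p=w2r(W[r[0]["pixels"]&(w["range_z"]>0)])
from scipy.optimize import least_squares
# pot axis tilted 5deg: axis dir in rack frame
a=np.array([-np.sin(np.radians(5)),0,np.cos(np.radians(5))]);e1=np.array([a[2],0,-a[0]])
base=lambda x,y:np.array([x,y,0.0184+0.0885*x])
def f(x):
    d=p-base(*x);h=d@a;rr=np.hypot(d@e1,d[:,1]);R_=np.where(h>.054,.0235,.020+.002*h/.054)
    k=(h>.003)&(h<.063);return np.where(k,rr-R_,0)
q=least_squares(f,[-.018,.015],loss="soft_l1",f_scale=.002);print("pot base rack",q.x,np.median(abs(f(q.x))))
h=(p-base(*q.x))@a;print("h",np.percentile(h,[1,50,99,99.8]))
print("pot center",base(*q.x)+a*.033)
E
```

```text
t 12.8 tcp [ 0.4264 -0.1384  0.0971] rack [-0.0976 -0.0549  0.0971] tilt 49.9 phi 41.7 yz 0.003 gap 0.0587 F [ 0.6 -0.1 -0.7] q [-1.03  0.74  2.16  1.2   0.94 -1.27]
cylinder_center 0.74 [235. 158. 272. 102.] rack pct [[0.0069, -0.083, 0.0382], [0.0192, -0.016, 0.0806], [0.0582, 0.0883, 0.0904]]
chock_center 0.89 [319. 259.  90. 103.] rack pct [[-0.0521, -0.0775, 0.0166], [-0.0392, -0.0551, 0.0557], [0.0174, -0.0324, 0.0588]]
white_pot_center 0.76 [194. 221.  94. 112.] rack pct [[-0.0392, -0.0051, 0.0202], [-0.0256, 0.0118, 0.082], [0.0027, 0.0375, 0.0857]]
cyl yaw,x,z 41.976022372245446 [0.04164472 0.05584166] 0.0004401845766930923
pot base rack [-0.01019897  0.01817429] 0.0
h [0.00301187 0.06574363 0.06756793 0.06787095]
pot center [-0.01307511  0.01817429  0.05037182]
```

View pics/w8.png

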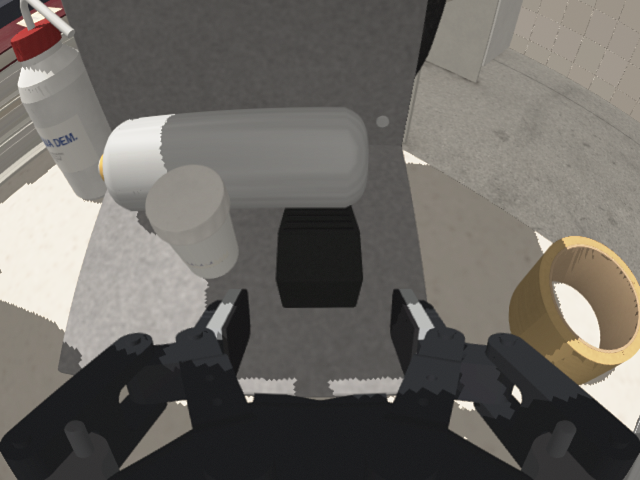

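The chock stands alone, square against the cylinder at (319,259), and the cylinder is steady at 41.6 mm. I'll refine the pot position from its lid.

```bash
python3 - <<'E'
from plan import *
w=dict(np.load("w8.npz"));st=arm.state();W=w2r(wcloud(w,st))
a=np.array([-np.sin(np.radians(5)),0,np.cos(np.radians(5))]);
reg=W[(abs(W[...,0]+.018)<.04)&(abs(W[...,1]-.016)<.04)&(w["range_z"]>0)]
top=reg[(reg[:,2]>.080)&(reg[:,0]<.006)]
print(len(top),top.min(0),top.max(0)); 
(c,r)=cv2.minEnclosingCircle((top[:,:2]*1000).astype(np.float32));print(c,r, np.percentile(top,[.5,50,99.5],axis=0))
side=reg[(reg[:,2]>.030)&(reg[:,2]<.06)&(reg[:,0]<.0)];print(len(side),np.percentile(side,[.5,5,50,95,99.5],axis=0))
E
```

```text
4112 [-0.03894051 -0.00532129  0.08000954] [0.00599818 0.04132083 0.08590265]
(-15.539280891418457, 17.954444885253906) 23.4091854095459 [[-0.03745835 -0.00401501  0.08008962]
 [-0.01744532  0.01713163  0.08260125]
 [ 0.00491367  0.03984213  0.0851435 ]]
1420 [[-0.03439545 -0.00177522  0.03017749]
 [-0.03344804 -0.0010603   0.03172183]
 [-0.02892326  0.0080205   0.04649458]
 [-0.01288412  0.02639717  0.05873306]
 [-0.00729459  0.03114304  0.05991662]]
```

```bash
python3 - <<'E'
from plan import *
delta(r2w(-.0817,.0175,.110),41.7,50,off=0)
E
```

```text
t 13.1 tcp [ 0.427  -0.1369  0.096 ] rack [-0.0962 -0.054   0.096 ] tilt 50.0 phi 41.7 yz 0.0 gap 0.0585 F [ 0.3  0.5 -0.2] q [-1.02  0.74  2.16  1.21  0.94 -1.27]
target tcp [ 0.3905 -0.0736  0.11  ] rotvec [ 0.08  0.02 -0.03] 0.1 shift(now axes) [ 0.0203 -0.0715  0.0023] shift(final axes) [ 0.0203 -0.0715  0.0024]
```

Request:
play_rows(rows=[0,0,0,0.0041,-0.0143,0.0005,80,0,0,0,0.0041,-0.0143,0.0005,80,0,0,0,0.0041,-0.0143,0.0005,80,0,0,0,0.0041,-0.0143,0.0005,80,0,0,0,0.0041,-0.0143,0.0005,80,0,0,0,0,0,0,80])

```text
clock: 13.7
ee_pos: [0.3899, -0.0719, 0.1105]
orientation: [0.847, 0.322, 0.395, -0.151]
wrist_force: [-0.2, -0.3, -0.2]
finger_gap: 0.0587
```

```bash
python3 look.py 9;  python3 - <<'E'
from plan import *
w=dict(np.load("w9.npz"));st=arm.state();W=w2r(wcloud(w,st))
reg=W[(abs(W[...,0]+.018)<.04)&(abs(W[...,1]-.016)<.04)&(w["range_z"]>0)]
top=reg[(reg[:,2]>.080)&(reg[:,0]<.006)]
(c,r)=cv2.minEnclosingCircle((top[:,:2]*1000).astype(np.float32));print(c,r,np.median(top[:,2]))
for z0 in (.03,.04,.05,.06):
    q=reg[(abs(reg[:,2]-z0)<.003)&(reg[:,0]<-.005)];print(z0,len(q),np.percentile(q,[1,50,99],axis=0)[:,:2])
delta(r2w(-.0242,.0175,.062),41.7,50,off=0)
E
```

```text
t 13.7 tcp [ 0.3899 -0.0719  0.1105] rack [-0.0811  0.0192  0.1105] tilt 50.0 phi 41.5 yz -0.002 gap 0.0587 F [-0.2 -0.3 -0.2] q [-1.02  0.73  2.34  1.34  0.89 -1.48]
cylinder_center 0.67 [335. 188. 293. 100.] rack pct [[0.007, -0.0786, 0.0419], [0.0209, 0.0036, 0.0821], [0.0579, 0.1003, 0.0904]]
chock_center 0.62 [440. 287.  98.  96.] rack pct [[-0.052, -0.0773, 0.0202], [-0.0271, -0.0544, 0.0557], [0.0177, -0.0312, 0.059]]
white_pot_center 0.86 [321. 257.  89. 111.] rack pct [[-0.0392, -0.0036, 0.0199], [-0.025, 0.0176, 0.0827], [0.0038, 0.0389, 0.0857]]
cyl yaw,x,z 41.62005052523533 [0.04162655 0.05574431] 0.00043096333521700295
(-17.703018188476562, 14.529619216918945) 23.310077667236328 0.0828432533930577
0.03 138 [[-0.03254158 -0.00202824]
 [-0.03045936  0.01488028]
 [-0.02165163  0.03096347]]
0.04 172 [[-0.03431862 -0.003034  ]
 [-0.03188363  0.01433599]
 [-0.02122932  0.03201108]]
0.05 191 [[-0.03550704 -0.00296099]
 [-0.03312803  0.01496142]
 [-0.02367312  0.03231738]]
0.06 170 [[-0.03714526 -0.00110798]
 [-0.03547603  0.01446236]
 [-0.02870668  0.02993735]]
t 13.9 tcp [ 0.3912 -0.0745  0.11  ] rack [-0.0818  0.0164  0.11  ] tilt 50.0 phi 41.7 yz 0.002 gap 0.0585 F [ 0.3 -0.4 -0.1] q [-1.02  0.73  2.34  1.34  0.89 -1.48]
target tcp [ 0.4337 -0.0356  0.062 ] rotvec [0.15 0.04 0.01] 0.2 shift(now axes) [ 0.0003 -0.001   0.0749] shift(final axes) [ 0.0003 -0.0008  0.0749]
```

View pics/w9.png

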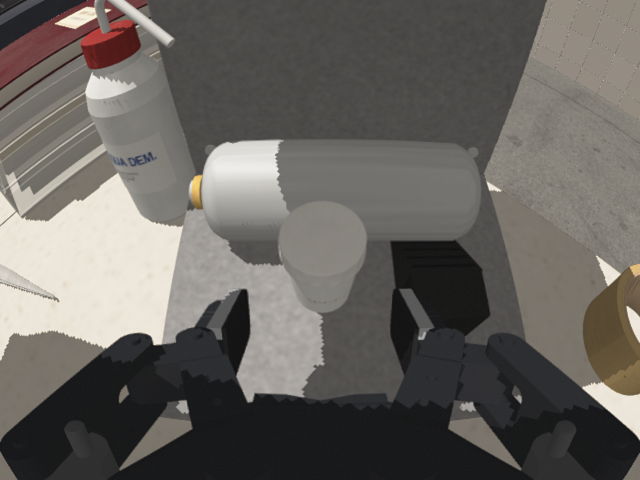

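```bash
python3 - <<'E'
from plan import *
from rig import imaging
for i in range(2):
    st,R0=show();w=imaging.snapshot("wrist");W=w2r(wcloud(w,st))
    reg=W[(abs(W[...,0]+.018)<.04)&(abs(W[...,1]-.016)<.04)&(w["range_z"]>0)]
    top=reg[(reg[:,2]>.080)&(reg[:,0]<.006)]
    (c,r)=cv2.minEnclosingCircle((top[:,:2]*1000).astype(np.float32));print(np.round(c,1),r,np.median(top[:,2]),"rel y",c[1]-1000*w2r(st["ee_pos"])[1])
E
```

```text
t 13.9 tcp [ 0.3912 -0.0745  0.11  ] rack [-0.0818  0.0164  0.11  ] tilt 50.0 phi 41.7 yz 0.002 gap 0.0585 F [ 0.3 -0.4 -0.1] q [-1.02  0.73  2.34  1.34  0.89 -1.48]
[-17.1  17.3] 23.388654708862305 0.0834098522062992 rel y 0.9672352709345056
t 13.95 tcp [ 0.3912 -0.0745  0.11  ] rack [-0.0818  0.0164  0.11  ] tilt 50.0 phi 41.7 yz 0.002 gap 0.0586 F [0.5 0.7 0.7] q [-1.02  0.73  2.34  1.34  0.89 -1.48]
[-17.   17.5] 23.256044387817383 0.08340016582161569 rel y 1.1348382843694758
```

The pot sits centred between the fingers (322 px against 320 px), with the chock clear to the right of the right finger. I'll advance 74 mm and close gently.

Request:
play_rows(rows=[0,0,0,0,-0.001,0.015,80,0,0,0,0,0,0.018,80,0,0,0,0,0,0.018,80,0,0,0,0,0,0.015,80,0,0,0,0,0,0.008,80,0,0,0,0,0,0,80])

```text
clock: 14.6
ee_pos: [0.4327, -0.0351, 0.0622]
orientation: [0.847, 0.322, 0.395, -0.15]
wrist_force: [-0.4, 0.2, 0.1]
finger_gap: 0.0584
```

```bash
python3 look.py 10
```

```text
t 14.6 tcp [ 0.4327 -0.0351  0.0622] rack [-0.0246  0.0185  0.0622] tilt 50.0 phi 41.7 yz 0.001 gap 0.0584 F [-0.4  0.2  0.1] q [-0.83  0.88  2.33  1.64  0.88 -1.67]
cylinder_center 0.75 [339. 205. 408. 144.] rack pct [[0.007, -0.0766, 0.0464], [0.0214, 0.0058, 0.083], [0.0576, 0.0918, 0.0903]]
chock_center 0.84 [482. 342. 136. 138.] rack pct [[-0.0517, -0.0771, 0.0243], [-0.0103, -0.053, 0.0494], [0.0154, -0.0313, 0.0588]]
white_pot_center 0.83 [320. 305. 144. 149.] rack pct [[-0.039, -0.0035, 0.0264], [-0.0208, 0.0176, 0.0832], [0.0038, 0.0387, 0.0857]]
cyl yaw,x,z 41.695623833123506 [0.04148976 0.05571381] 0.000381984965043658
```

View pics/w10.png

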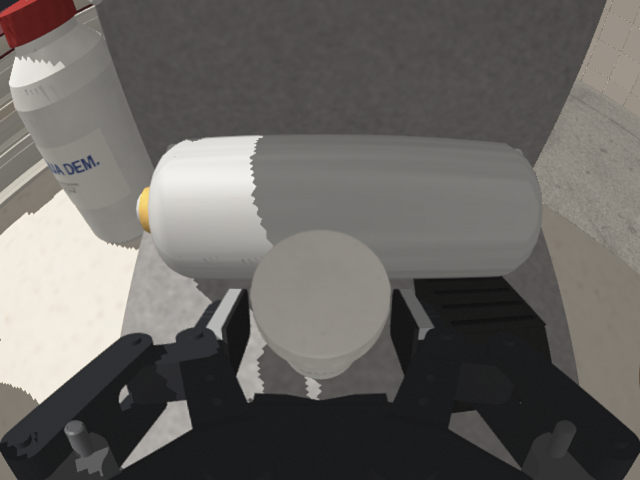

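```bash
python3 - <<'E'
from plan import *
for n in ("10","7","5"):
    w=dict(np.load(f"w{n}.npz"));M=w["mount"]
    st=dict(orientation=[0,0,0,1],ee_pos=np.zeros(3));T=wcloud(w,st);ok=w["range_z"]>0
    for side in(-1,1):
        k=ok&(T[...,1]*side>.02)&(T[...,1]*side<.05)&(abs(T[...,0])<.014)&(T[...,2]<.03)&(T[...,2]>-.03)
        v,u=np.where(k);q=T[k]
        print(n,side,len(q),np.round(np.percentile(q,[1,50,99],axis=0),4).tolist())
for p in [(240,291),(245,310),(225,300),(400,291),(398,310)]:
    w=dict(np.load("w10.npz"));print(p,np.round(wcloud(w,dict(orientation=[0,0,0,1],ee_pos=np.zeros(3)))[p[1],p[0]],4))
E
```

```text
10 -1 3451 [[-0.0097, -0.049, -0.0298], [0.008, -0.0305, -0.0093], [0.0138, -0.0281, 0.019]]
10 1 3467 [[-0.0097, 0.0212, -0.0297], [0.008, 0.0319, -0.0091], [0.0138, 0.0493, 0.0187]]
7 -1 3860 [[-0.0097, -0.0484, -0.0298], [0.0081, -0.028, -0.0098], [0.0138, -0.0202, 0.0177]]
7 1 4210 [[-0.0102, 0.0202, -0.0297], [0.0077, 0.0289, -0.0089], [0.0137, 0.0487, 0.0173]]
5 -1 3440 [[-0.0098, -0.0478, -0.0299], [0.011, -0.0267, -0.0149], [0.0139, -0.0202, 0.0153]]
5 1 3754 [[-0.0105, 0.0202, -0.0298], [0.0099, 0.0274, -0.0138], [0.0138, 0.0483, 0.015]]
(240, 291) [ 0.0116 -0.0299  0.0129]
(245, 310) [ 0.0032 -0.0287  0.0136]
(225, 300) [ 0.0116 -0.0337  0.0039]
(400, 291) [0.0118 0.0316 0.0124]
(398, 310) [0.0062 0.0302 0.0072]
```

The tips sit only about 15 mm ahead of the TCP at this opening, so I'll advance 7 mm more for a fuller grip before closing.

Request:
play_rows(rows=[0,0,0,0,0,0.007,80,0,0,0,0,0,0,80])

```text
clock: 15.0
ee_pos: [0.4368, -0.032, 0.058]
orientation: [0.847, 0.322, 0.395, -0.149]
wrist_force: [0.7, 0.1, 1.0]
finger_gap: 0.0587
```

Request:
play_rows(rows=[0,0,0,0,0,0,110,0,0,0,0,0,0,130,0,0,0,0,0,0,150,0,0,0,0,0,0,255,0,0,0,0,0,0,255,0,0,0,0,0,0,255], force=35)

```text
clock: 15.6
ee_pos: [0.4365, -0.0318, 0.0586]
orientation: [0.847, 0.322, 0.395, -0.15]
wrist_force: [-2.7, -2.6, 6.9]
finger_gap: 0.0429
```

```bash
python3 look.py 11
```

```text
t 15.6 tcp [ 0.4365 -0.0318  0.0586] rack [-0.0196  0.0185  0.0586] tilt 50.0 phi 41.7 yz 0.001 gap 0.0429 F [-2.7 -2.6  6.9] q [-0.82  0.89  2.33  1.67  0.88 -1.68]
cylinder_center 0.83 [339. 208. 420. 151.] rack pct [[0.0071, -0.0757, 0.047], [0.0216, 0.0061, 0.0831], [0.057, 0.0911, 0.0903]]
chock_center 0.69 [490. 351. 144. 143.] rack pct [[-0.0501, -0.0772, 0.0228], [-0.0104, -0.0536, 0.0486], [0.0151, -0.0313, 0.0589]]
white_pot_center 0.58 [321. 310. 150. 154.] rack pct [[-0.0385, -0.0036, 0.0292], [-0.02, 0.0176, 0.0833], [0.0045, 0.0387, 0.0857]]
cyl yaw,x,z 41.727312735005086 [0.04147818 0.05569843] 0.0003740890058987166
```

View pics/w11.png

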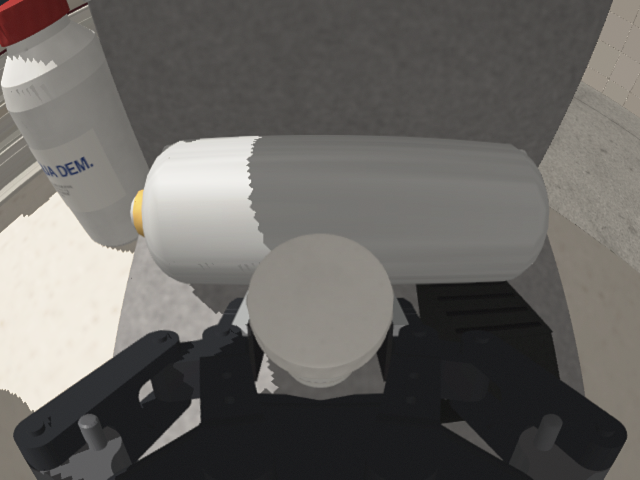

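The gap is 42.9 mm, so the grip is on the pot's body. The cylinder and chock are unmoved. I'll lift back and up, checking early.

Request:
play_rows(rows=[0,0,0,0.003,0,-0.003,255,0,0,0,0.003,0,-0.004,255,0,0,0,0.002,0,-0.008,255,0,0,0,0,0,0,255])

```text
clock: 16.2
ee_pos: [0.4316, -0.0365, 0.0746]
orientation: [0.847, 0.322, 0.395, -0.149]
wrist_force: [-0.3, 0.2, -3.1]
finger_gap: 0.0431
```

```bash
python3 look.py 12
```

```text
t 16.2 tcp [ 0.4316 -0.0365  0.0746] rack [-0.0263  0.0182  0.0746] tilt 50.0 phi 41.7 yz 0.002 gap 0.0431 F [-0.3  0.2 -3.1] q [-0.84  0.84  2.34  1.61  0.87 -1.62]
cylinder_center 0.89 [338. 218. 387. 132.] rack pct [[0.0071, -0.0765, 0.0485], [0.0231, 0.0043, 0.0839], [0.0573, 0.0991, 0.0903]]
chock_center 0.66 [471. 348. 126. 129.] rack pct [[-0.0511, -0.0771, 0.0248], [-0.0083, -0.0538, 0.0485], [0.0148, -0.0315, 0.0589]]
white_pot_center 0.55 [320. 315. 146. 158.] rack pct [[-0.045, -0.0035, 0.0441], [-0.0273, 0.0173, 0.0988], [-0.0021, 0.038, 0.1003]]
cyl yaw,x,z 41.662564154429 [0.04149403 0.05568873] 0.0003860108439646161
```

View pics/w12.png

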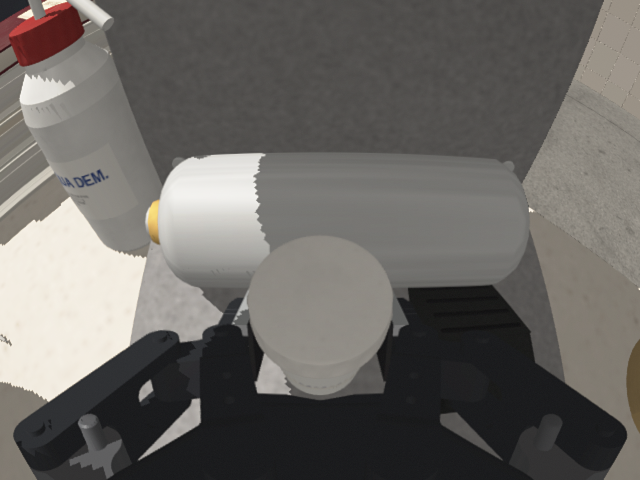

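The pot is lifted 15 mm with no slip, and the cylinder holds at x = 41.5 mm on the chock alone. I'll retreat, then bring the pot upright by turning −5° about tool y.

Request:
play_rows(rows=[0,0,0,0,0,-0.015,255,0,0,0,0,0,-0.025,255,0,0,0,0,0,-0.025,255,0,0,0,0,0,-0.025,255,0,0,0,0,0,-0.025,255,0,0,0,0,0,-0.01,255,0,-2.5,0,0,0,0,255,0,-2.5,0,0,0,0,255,0,0,0,0,0,0,255])

```text
clock: 17.3
ee_pos: [0.3602, -0.0991, 0.1547]
orientation: [0.864, 0.329, 0.357, -0.135]
wrist_force: [0.5, 0.5, -3.9]
finger_gap: 0.043
```

```bash
python3 - <<'E'
from plan import *
from rig import imaging,models
st,R0=show()
w=imaging.snapshot("wrist");cv2.imwrite("pics/w13.png",w["img"]);np.savez("w13.npz",**w)
W=wcloud(w,st);ok=w["range_z"]>0
for l in ["tray","blue_pot_center","chock_center","cylinder_center"]:
    r=models.outline_of(l,w)
    if r:
        p=W[r[0]["pixels"]&ok];print(l,round(r[0]["p"],2),np.round(r[0]["box"],0),np.round(np.percentile(p,[1,50,99],axis=0),4).tolist())
        if l in("tray",): np.savez("tray13.npz",p=p)
        if "ch" in l or "cyl" in l: print("  rack",np.round(np.percentile(w2r(p),[1,50,99],axis=0),4).tolist())
E
```

```text
t 17.3 tcp [ 0.3602 -0.0991  0.1547] rack [-0.1213  0.0185  0.1547] tilt 44.9 phi 41.8 yz 0.002 gap 0.043 F [ 0.5  0.5 -3.9] q [-1.09  0.51  2.29  1.05  0.91 -1.16]
tray 0.97 [622. 428.  35. 100.] [[0.4444, -0.3967, 0.0006], [0.4827, -0.3657, 0.0034], [0.5421, -0.3438, 0.0191]]
chock_center 0.32 [164. 102.  96. 191.] [[0.3943, 0.0872, 0.0083], [0.4188, 0.1197, 0.1124], [0.4499, 0.1542, 0.1898]]
  rack [[0.0553, 0.1064, 0.0083], [0.0668, 0.1436, 0.1124], [0.1002, 0.1791, 0.1898]]
cylinder_center 0.97 [331. 172. 248.  84.] [[0.416, -0.0808, 0.0381], [0.4756, -0.0112, 0.0807], [0.5472, 0.0677, 0.0904]]
  rack [[0.0071, -0.0804, 0.0381], [0.02, 0.0083, 0.0807], [0.0597, 0.1009, 0.0904]]
```

View pics/w13.png

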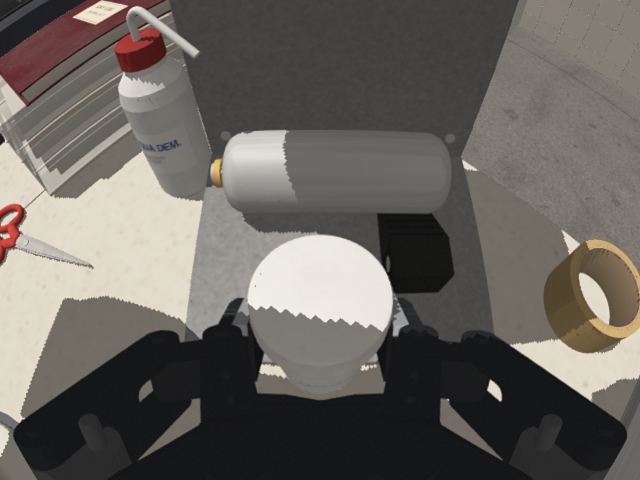

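The pot is held upright in the jaws at (320,300), and the cylinder sits on the chock at (415,250). I'll refine the tray pose from the earlier wrist depth picture.

```bash
python3 - <<'E'
from plan import *
from scipy.optimize import minimize
s=dict(np.load("scene1.npz"));A=cloud(s)[s["range_z"]>0]
w=dict(np.load("w2.npz"));q=[ -1.21]
st=dict(ee_pos=np.array([.389,-.2942,.1551]),orientation=R.from_matrix(Rt(44.8,44.9)).as_quat())
B=wcloud(w,st)[w["range_z"]>0]
for n,P in(("scene",A),("wrist",B)):
    k=(P[:,0]>.37)&(P[:,0]<.63)&(P[:,1]<-.32)&(P[:,1]>-.46)
    P=P[k];wall=P[(P[:,2]>.0145)&(P[:,2]<.0215)];
    bp=P[(P[:,2]>.03)];c0=np.median(bp[:,:2],0)
    wall=wall[np.hypot(*(wall[:,:2]-c0).T)>.03]
    def f(x):
        c,s_=np.cos(x[2]),np.sin(x[2]);d=wall[:,:2]-x[:2]
        X=c*d[:,0]+s_*d[:,1];Y=-s_*d[:,0]+c*d[:,1]
        return np.minimum(abs(np.maximum(abs(X)-.095,abs(Y)-.04)+.0015),.008).mean()
    b=None
    for a in (-.3,-.1,.1):
      for dx in(-.02,.0,.02):
        x0=np.array([.495+dx,-.385,a]);r=minimize(f,x0,method="Nelder-Mead",options=dict(initial_simplex=[x0+np.array(e) for e in([0,0,0],[.015,0,0],[0,.015,0],[0,0,.1])]))
        if b is None or r.fun<b.fun:b=r
    print(n,len(wall),b.x,np.degrees(b.x[2]),b.fun)
    lid=bp[(bp[:,2]>.06)&(bp[:,2]<.08)];print("blue lid",len(lid),cv2.minEnclosingCircle((lid[:,:2]*1000).astype(np.float32)))
E
```

```text
scene 405 [ 0.49671936 -0.38596262 -0.07527244] -4.312792844501661 0.0008590490067166625
blue lid 428 ((550.0401611328125, -389.25848388671875), 24.050085067749023)
wrist 1082 [ 0.49622359 -0.39019451 -0.07931863] -4.544622551537377 0.0019253891894844399
blue lid 2585 ((550.860107421875, -394.5924377441406), 24.049480438232422)
```

```bash
python3 - <<'E'
from plan import *
delta([.451,-.386,.105],41.8,45,off=0)
E
```

```text
t 17.55 tcp [ 0.3601 -0.0995  0.1541] rack [-0.1217  0.0182  0.1541] tilt 45.0 phi 41.6 yz 0.0 gap 0.043 F [ 0.7 -0.5 -2.5] q [-1.09  0.52  2.29  1.05  0.91 -1.16]
target tcp [ 0.451 -0.386  0.105] rotvec [ 0.16 -0.03 -0.14] 0.2 shift(now axes) [-0.1211  0.2746 -0.0517] shift(final axes) [-0.1218  0.2742 -0.0524]
```

Request:
play_rows(rows=[0,0,0,-0.006,0.0137,-0.0026,255,0,0,0,-0.0121,0.0275,-0.0052,255,0,0,0,-0.0121,0.0275,-0.0052,255,0,0,0,-0.0121,0.0275,-0.0052,255,0,0,0,-0.0121,0.0275,-0.0052,255,0,0,0,-0.0121,0.0275,-0.0052,255,0,0,0,-0.0121,0.0275,-0.0052,255,0,0,0,-0.0121,0.0275,-0.0052,255,0,0,0,-0.0121,0.0275,-0.0052,255,0,0,0,-0.0121,0.0275,-0.0052,255,0,0,0,-0.0061,0.0136,-0.0026,255,0,0,0,0,0,0,255,0,0,0,0,0,0,255])

```text
clock: 18.85
ee_pos: [0.4505, -0.3856, 0.1051]
orientation: [0.864, 0.328, 0.358, -0.136]
wrist_force: [0.2, -0.3, -3.3]
finger_gap: 0.0431
```

```bash
python3 - <<'E'
from plan import *
from rig import imaging,models
st,R0=show()
w=imaging.snapshot("wrist");s=imaging.snapshot("scene");cv2.imwrite("pics/w14.png",w["img"]);cv2.imwrite("pics/s14.png",s["img"])
W=wcloud(w,st)
delta([.451,-.386,.045],41.8,45,off=0)
P=W[w["range_z"]>0]
k=P[(P[:,0]>.37)&(P[:,0]<.63)&(P[:,1]<-.32)&(P[:,1]>-.46)&(P[:,2]>.0145)&(P[:,2]<.0215)]
print("wall",len(k),np.percentile(k,[2,50,98],axis=0))
k=P[(P[:,2]>.118)&(np.hypot(P[:,0]-.455,P[:,1]+.383)<.03)]
print("white lid",len(k),np.median(k[:,2]),cv2.minEnclosingCircle((k[:,:2]*1000).astype(np.float32)))
# lid plane
c=np.linalg.svd(k[::3]-k[::3].mean(0),full_matrices=False)[2][2];print("lid normal",c*np.sign(c[2]))
E
```

```text
t 18.85 tcp [ 0.4505 -0.3856  0.1051] rack [-0.2431 -0.2562  0.1051] tilt 45.0 phi 41.6 yz -0.001 gap 0.0431 F [ 0.2 -0.3 -3.3] q [-1.18  0.78  1.6   0.79  1.22 -0.79]
t 18.95 tcp [ 0.4505 -0.3852  0.1056] rack [-0.2428 -0.2559  0.1056] tilt 45.0 phi 41.6 yz -0.001 gap 0.0432 F [-0.4 -0.  -4.1] q [-1.18  0.77  1.6   0.79  1.22 -0.79]
target tcp [ 0.451 -0.386  0.045] rotvec [ 0.12 -0.02 -0.16] 0.2 shift(now axes) [-0.043   0.0009  0.0427] shift(final axes) [-0.043   0.0009  0.0428]
wall 1103 [[ 0.51970234 -0.43067989  0.01487454]
 [ 0.54945924 -0.41426561  0.01817631]
 [ 0.58953383 -0.34939469  0.02067018]]
white lid 18144 0.1291188556172212 ((451.4671630859375, -386.1475830078125), 28.877347946166992)
lid normal [0.01164878 0.01255063 0.99985338]
```

View pics/w14.png

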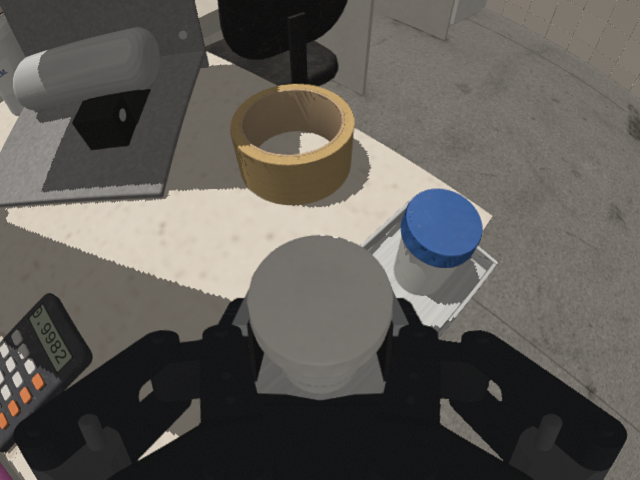

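View pics/s14.png

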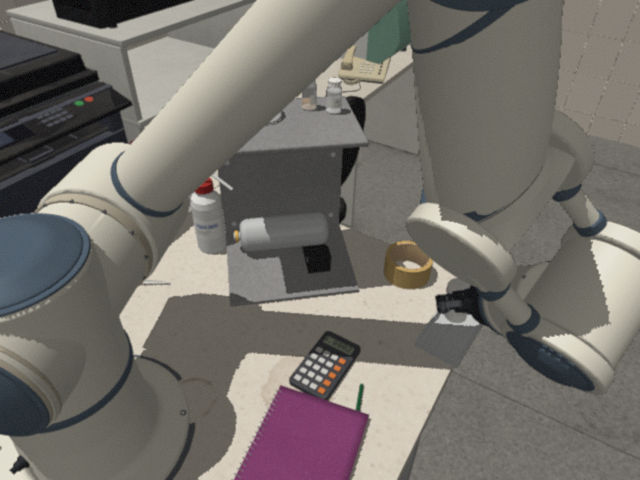

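The wrist view shows the pot over the tray's near half with the blue pot ahead at (440,240). The lid normal is within 1° of vertical. In the scene view the cylinder and chock are unchanged at (285,232) and (318,258). I'll lower it.

Request:
play_rows(rows=[0,0,0,-0.0088,0.0008,0.0088,255,0,0,0,-0.0088,0,0.0088,255,0,0,0,-0.0088,0,0.0088,255,0,0,0,-0.007,0,0.007,255,0,0,0,-0.0035,0,0.0035,255,0,0,0,0,0,0,255])

```text
clock: 19.55
ee_pos: [0.4514, -0.3867, 0.0528]
orientation: [0.864, 0.328, 0.358, -0.136]
wrist_force: [0.5, -0.3, -2.5]
finger_gap: 0.0429
```

Request:
play_rows(rows=[0,0,0,-0.0022,0,0.0022,255,0,0,0,-0.0014,0,0.0014,255,0,0,0,0,0,0,255])

```text
clock: 19.85
ee_pos: [0.4516, -0.3871, 0.0487]
orientation: [0.864, 0.328, 0.358, -0.135]
wrist_force: [-1.0, -0.6, -3.0]
finger_gap: 0.0428
```

Request:
play_rows(rows=[0,0,0,-0.001,0,0.001,255,0,0,0,0,0,0,255])

```text
clock: 20.05
ee_pos: [0.4516, -0.3871, 0.0473]
orientation: [0.864, 0.328, 0.358, -0.135]
wrist_force: [0.5, -0.2, -3.4]
finger_gap: 0.0431
```

Request:
play_rows(rows=[0,0,0,-0.0007,0,0.0007,255,0,0,0,0,0,0,255])

```text
clock: 20.25
ee_pos: [0.4516, -0.3871, 0.0465]
orientation: [0.864, 0.328, 0.358, -0.135]
wrist_force: [-1.3, -0.4, 0.5]
finger_gap: 0.0429
```

Request:
play_rows(rows=[0,0,0,-0.0007,0,0.0007,255,0,0,0,0,0,0,255])

```text
clock: 20.45
ee_pos: [0.4517, -0.3873, 0.0461]
orientation: [0.864, 0.328, 0.358, -0.135]
wrist_force: [-4.6, -1.6, 11.5]
finger_gap: 0.0428
```

Contact at TCP z 0.0465 fits the tray floor, where I expected 0.045. I'll release.

Request:
play_rows(rows=[0,0,0,0.0004,0,-0.0004,255,0,0,0,0,0,0,110,0,0,0,0,0,0,90,0,0,0,0,0,0,80,0,0,0,0,0,0,80,0,0,0,0,0,0,80])

```text
clock: 21.05
ee_pos: [0.4516, -0.387, 0.0457]
orientation: [0.864, 0.328, 0.358, -0.135]
wrist_force: [-0.0, 0.2, -0.1]
finger_gap: 0.0588
```

```bash
python3 - <<'E'
from plan import *
from rig import imaging,models
st,R0=show()
w=imaging.snapshot("wrist");cv2.imwrite("pics/w15.png",w["img"])
P=wcloud(w,st)[w["range_z"]>0]
k=P[(P[:,2]>.062)&(P[:,2]<.08)&(np.hypot(P[:,0]-.455,P[:,1]+.384)<.027)]
print("white lid",len(k),np.median(k[:,2]),cv2.minEnclosingCircle((k[:,:2]*1000).astype(np.float32)))
c=np.linalg.svd(k[::3]-k[::3].mean(0),full_matrices=False)[2][2];print("lid normal",c*np.sign(c[2]))
E
```

```text
t 21.05 tcp [ 0.4516 -0.387   0.0457] rack [-0.2432 -0.2579  0.0457] tilt 45.0 phi 41.6 yz 0.001 gap 0.0588 F [-0.   0.2 -0.1] q [-1.17  0.87  1.6   0.83  1.14 -0.87]
white lid 16661 0.06989015503194704 ((453.48284912109375, -386.8050537109375), 23.374645233154297)
lid normal [-0.01449569 -0.01669507  0.99975554]
```

View pics/w15.png

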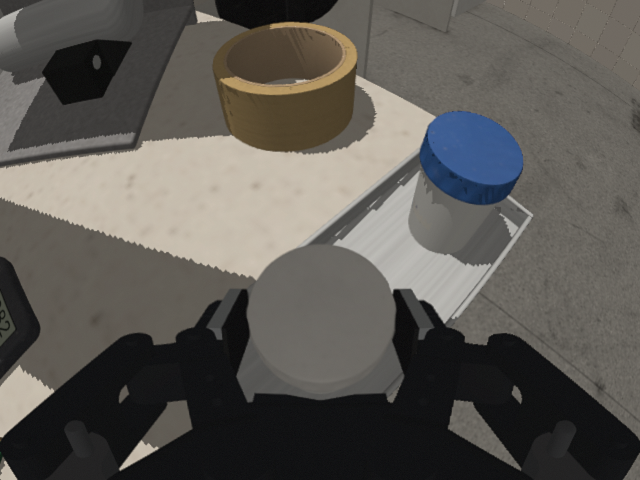

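The pot stands free between the fingers, with its lid top at z = 0.070 m (expected 0.069) and upright to about 1.3°. I'll withdraw along the tool axis.

Request:
play_rows(rows=[0,0,0,0,0,-0.006,80,0,0,0,0,0,-0.012,80,0,0,0,0,0,-0.02,80,0,0,0,0,0,-0.025,80,0,0,0,0,0,-0.025,80,0,0,0,0,0,-0.025,80,0,0,0,0,0,-0.025,80,0,0,0,0,0,-0.015,80,0,0,0,0,0,0,80,0,0,0,0,0,0,80])

```text
clock: 22.1
ee_pos: [0.3706, -0.4585, 0.1538]
orientation: [0.864, 0.328, 0.358, -0.135]
wrist_force: [-0.4, 0.1, -0.0]
finger_gap: 0.0589
```

```bash
python3 look.py 16; python3 - <<'E'
from plan import *
from chk import fit
from scipy.optimize import least_squares
from rig import imaging,models
st,R0=show()
w=imaging.snapshot("wrist");s=imaging.snapshot("scene");cv2.imwrite("pics/s16.png",s["img"])
for n,P in(("wrist",wcloud(w,st)[w["range_z"]>0]),("scene",cloud(s)[s["range_z"]>0])):
    k=P[(P[:,2]>.062)&(P[:,2]<.08)&(np.hypot(P[:,0]-.455,P[:,1]+.384)<.03)]
    if len(k)<20: continue
    print(n,"white lid",len(k),np.median(k[:,2]),cv2.minEnclosingCircle((k[:,:2]*1000).astype(np.float32)))
    k=P[(P[:,2]>.06)&(P[:,2]<.08)&(np.hypot(P[:,0]-.55,P[:,1]+.389)<.035)]
    if len(k): print(n,"blue lid",len(k),cv2.minEnclosingCircle((k[:,:2]*1000).astype(np.float32)))
S=cloud(s)
for l in ["cylinder_center","chock_center","tape_roll_center","wash_bottle_center"]:
    r=models.outline_of(l,s)
    if r:
        p=S[r[0]["pixels"]&(s["range_z"]>0)];print(l,round(r[0]["p"],2),np.round(r[0]["box"]),"world",np.round(np.percentile(p,[2,50,98],axis=0),3).tolist(),"rack",np.round(np.percentile(w2r(p),[2,50,98],axis=0),3).tolist())
E
```

```text
t 22.1 tcp [ 0.3706 -0.4585  0.1538] rack [-0.3512 -0.258   0.1538] tilt 45.0 phi 41.6 yz 0.001 gap 0.0589 F [-0.4  0.1 -0. ] q [-1.34  0.73  1.48  0.68  1.41 -0.78]
cylinder_center 0.95 [128.  52. 127.  64.] rack pct [[0.0064, -0.0859, 0.0336], [0.0145, -0.0157, 0.0715], [0.0555, 0.084, 0.0907]]
chock_center 0.59 [158.  91.  58.  45.] rack pct [[-0.0525, -0.0789, 0.0168], [-0.0469, -0.0649, 0.0431], [0.0194, -0.0251, 0.0591]]
white_pot_center 0.79 [320. 235.  64.  88.] rack pct [[-0.2641, -0.2795, 0.0066], [-0.2522, -0.2587, 0.0696], [-0.2212, -0.2373, 0.0713]]
cyl yaw,x,z 42.36052393944259 [0.04193445 0.05639227] 0.0007132282043059122
t 22.3 tcp [ 0.371  -0.4578  0.1534] rack [-0.3505 -0.2578  0.1534] tilt 45.0 phi 41.6 yz -0.0 gap 0.0585 F [-0.4  0.2 -0.4] q [-1.33  0.74  1.48  0.68  1.41 -0.78]
wrist white lid 3099 0.06994470746554614 ((453.32745361328125, -386.662109375), 23.556642532348633)
wrist blue lid 2039 ((551.4390258789062, -389.7200927734375), 23.892505645751953)
scene white lid 493 0.06865625179689827 ((452.74908447265625, -386.5755310058594), 24.195266723632812)
cylinder_center 0.71 [280. 232.  98.  39.] world [[0.416, -0.081, 0.029], [0.473, -0.013, 0.074], [0.541, 0.063, 0.089]] rack [[0.006, -0.08, 0.029], [0.017, 0.009, 0.074], [0.055, 0.096, 0.089]]
chock_center 0.93 [317. 259.  28.  30.] world [[0.448, -0.123, 0.017], [0.468, -0.099, 0.048], [0.509, -0.053, 0.058]] rack [[-0.053, -0.076, 0.017], [-0.048, -0.052, 0.048], [0.014, -0.032, 0.058]]
tape_roll_center 0.71 [408. 266.  51.  46.] world [[0.523, -0.298, 0.001], [0.56, -0.254, 0.031], [0.612, -0.21, 0.048]] rack [[-0.111, -0.276, 0.001], [-0.075, -0.235, 0.031], [-0.024, -0.188, 0.048]]
wash_bottle_center 0.88 [214. 219.  36.  75.] world [[0.394, 0.09, 0.004], [0.414, 0.115, 0.057], [0.443, 0.148, 0.163]] rack [[0.054, 0.111, 0.004], [0.061, 0.142, 0.057], [0.084, 0.18, 0.163]]
```

View pics/s16.png

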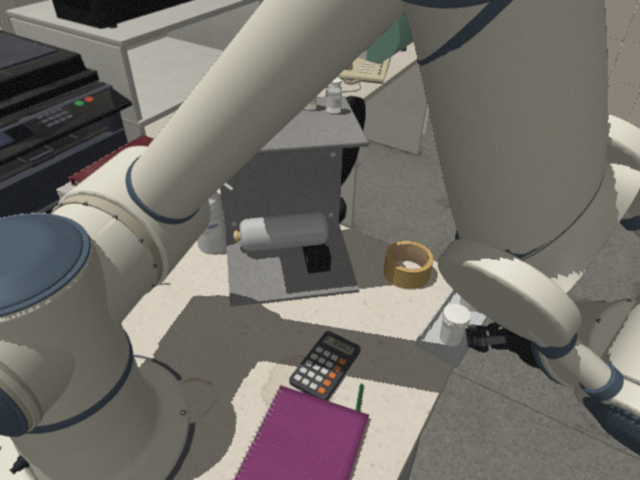

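View pics/w16.png

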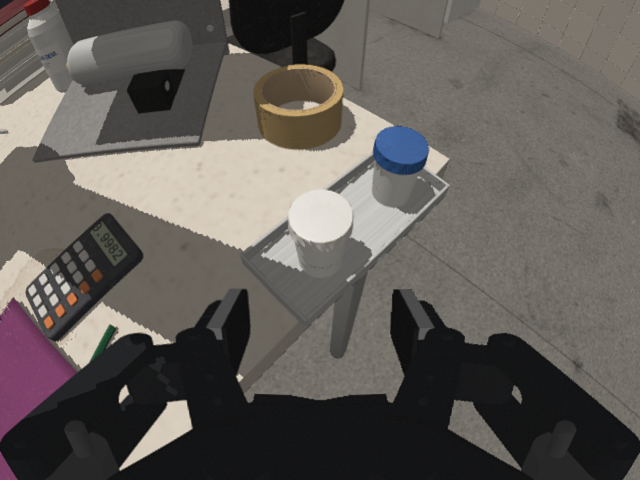

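Both pots stand in the tray, the white one at (320,235) and the blue one at (400,165). The cylinder rests on the chock at (155,70), and the tape roll and bottle are in place. The fingers touch nothing, so I'll hand in.

```bash
python3 - <<'E'
from rig import ticket
print(ticket.finish_job())
E
```

```text
the job is handed in; nothing more can be done
None
```

I set the chock against the cylinder's low side at rack y ≈ −54 mm, then moved the white-lidded pot upright into the near half of the tray. I handed the job in at about 22.4 s; it reported no verdict.

What the last checks showed:
- **Chock:** Its centre is at rack x ≈ −14 mm. It was square to the rack within about 1° when I set it down, and it hadn't moved in the pictures since.
- **Cylinder:** It is steady at rack x ≈ 41.5–42 mm, about 2 mm up-slope of its start. It has not moved since the pot was lifted away.
- **White-lidded pot:** It stands at about (−43, −4) mm in the tray frame, upright to about 1.3°, with its lid top 69–70 mm above the bench.
- **Things to leave:** The blue-lidded pot and tape roll are within about 2 mm of where they started. The wash bottle was partly hidden by the arm; the visible part agrees to a few mm.
- **Gripper:** It is clear of everything.

Nothing failed. Three readings disagreed slightly:
- The last wrist reading of the cylinder's yaw was 42.4°, against 41.6–42.1° before. I put that down to noise from the long view.
- A wrist estimate of the tray was 4 mm off the scene camera's. The arm was still settling in that picture, so I used the scene camera's value.
- The pot touched the tray floor 1.5 mm higher than I had calculated, which is within the calibration error.

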